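Lock the blood-tube carrier for transport

TASK

Get the tube carrier ready for the courier: swing the cam lever from back to fully forward so that the cam turns to its low point, push the hold-down plate fully forward over the tube caps, then swing the lever all the way back so that the cam locks the plate. Only push, with the tips or the outside of the fingers: do not take the lever peg or the plate's flange between the fingers, leave the tubes standing in the rack, and do not disturb the things beside the carrier.

Things in the scene. Friction and masses are not known exactly. Their poses are not given: they have to be found in the camera images.
- carrier: tube transport carrier, fixed on the table: white base 170 x 204 x 8 mm with a low steel bail at each side, four steel posts, two aluminium channel rails (tops at z = 147 mm) fore and aft, a blue rack of tubes between them. Origin: underside of the base, below the rack's centre. +x forward (away from the robot, the way the plate closes), +y left, z up; yaw between -0.35 and 0.05 rad
- plate (a joint): hold-down plate, aluminium, 70 (fore-aft) x 160 x 4 mm, top at z = 142 mm, sliding in the rails above the caps. m: 0 = fully back, tubes uncovered; 0.064 = fully forward at its stop, over the caps. Slides with 2 to 3 N, stays where left. Its steel follower pin (10 mm thick, top z = 161 mm, 10 mm behind the front edge, 66 mm right of middle) cannot pass the cam unless the cam is at its low point
- cam (a joint): eccentric cam on the right rail: steel disc 48 mm diameter, z = 150 to 160 mm, pivot 10 mm off its centre. rad: 0 = high point inward (locked), lever pointing back (-x of the carrier); 3.14 = low point inward (free), lever forward (+x). Grows anticlockwise from above: the lever swings back - right (-y) - forward. Rigid stops at both ends; turns with about 1.3 N at the peg, stays where left
- cam_pivot (a point): point on the cam's upright pivot axis at the top of the disc (carrier frame x = -9.5, y = -87, z = 160 mm); it does not move with the cam. Beware: left of the carrier a wall pillar from floor to ceiling fills x > 0.51 m between y = -0.08 and 0.04 m (robot's frame); swing the arm past it drawn in
- cam_peg (a point): middle (z = 183 mm) of the black upright thumb peg at the end of the cam lever, 55 mm from the pivot axis: peg 15 mm diameter, z = 166 to 200 mm. The lever under it is a flat dark steel bar 14 mm wide, top at z = 167 mm. Nothing else round the peg's path stands higher than 167 mm, but for the pivot nut (173 mm). z up
- plate_flange (a point): middle (z = 155 mm) of the near face, towards the robot, of the upright push flange at the back edge of the hold-down plate: 4 mm thick, 70 mm wide, top at z = 166 mm, foot at the plate's top (142 mm). The space on the robot's side of it is free. Axes as the carrier's: x forward, z up
- specimen_cup: specimen cup with screw lid, 46 mm diameter, 59 mm high, standing on the table near the carrier; origin under its foot; bystander
- timer: round twist timer, 62 mm diameter, 44 mm high, on the table right of the carrier; origin under its foot; bystander
- syringe: syringe lying on the table, 85 mm long, 14 mm high; origin under its middle; bystander
- tube_s_1: capped sample tube, 18 mm diameter, 122 mm long, one of three standing loose in the holes of the rack, cap top at z = 135 mm; origin at its lower end, z along the tube
- tube_s_2: capped sample tube, 18 mm diameter, 122 mm long, one of three standing loose in the holes of the rack, cap top at z = 135 mm; origin at its lower end, z along the tube
- tube_red_2: capped sample tube, 18 mm diameter, 122 mm long, one of three standing loose in the holes of the rack, cap top at z = 135 mm; origin at its lower end, z along the tube

How it is judged:
By the outcome, as a careful person would: the job done as asked, in the order asked, and still so for the second after the job is handed in, with the robot touching nothing.
It also fails if it takes over 72 s, if anything falls off the work surface, if the arm or the gripper's body presses on something with over 40 N, if the wrist force passes 120 N, or if a joint passes its speed limit or range.

ROBOT

A 6-joint arm with a two-finger parallel gripper is mounted at the origin on a cart in front of the work surface, level with it; the furniture and walls round the work are solid. World frame = base frame: x ahead of the robot, y to its left, z up, the work surface at z = 0. Lengths are in mm, angles in rad, forces in N, time in s.
With the tool pointing down it reaches from about 325 to 875 mm from the base axis. Payload 4.4 kg.
Tool frame: the origin (TCP) lies midway between the tips of the shut fingers; the grasp point (between the pads) lies 19 mm behind it; y points along the fingers, x is the direction in which the jaws open and shut, and the axes are right-handed (so a half turn about y gives the same grasp; the last joint's range is limited). The gripper opens to 85 mm and grips with 20 to 120 N. Pads are 22 mm wide; open, the fingers measure 114 mm over their backs; the gripper's body (76 mm by 85 mm) begins 54 mm behind the grasp point. The pads swing forward as they close: fully open they stand 13 mm farther back than shut.
Start: joints at [1.192, 0.207, 1.542, -0, 1.393, -0.15], TCP at [130.425, 560.015, 205.982] pointing down, gripper open.
Joint ranges: [-2.73, 2.73], [-0.86, 2.22], [0.23, 2.46], [-1.11, 4.25], [0.08, 2.63], [-2.82, 2.82]. Speed limits (rad/s): [2.79, 2.79, 3.14, 3.14, 3.14, 3.14].

INTERFACE

Orientations are given as a unit quaternion [w, x, y, z].
In Python, from cell import r, viewer gives the robot as it stands. The module is installed in compiled form; this text tells all that it offers.
- The arm moves only by the tool carry_out, never from a script. Its argument "deltas" is a list that holds one entry, the list of rows, each a list of 5 numbers: the closure, from 0 (fully open) to 1 (shut), then the shift along the tool's x, y, z in mm, then the turn about the tool's y in rad. In form: [[[fingers, tx, ty, tz, twist], ...]]. A call has 1 to 8 rows; each row shifts and turns the pose as measured when the row begins, along the tool's axes as they then stand; what a row does not reach is not made up. A row lasts 1/10 s, in which the tool goes at most 50 mm and 8.59 degrees, less where a joint would pass 70% of its speed; a pose out of reach is approached as far as the arm can. A call with a gripper value outside its range is refused whole. The fingers move at their own pace and stop on an object; the grip force is fixed at half the most. Time passes only in rows, so rows that do not move let the fingers close. It gives the time, the measured TCP pose, the force and the opening at its end, in the units of the state.
- r.get_state(): the state, without advancing time (a new reading comes with each control period).
- viewer.grab_frame(name): name is "scene" or "top"; returns a dict with "image" (480x640x3 uint8, red, green, blue), "fx", "fy", "cx", "cy" (pixels), "dist" ([k1, k2, p1, p2, k3] as OpenCV has them; the pictures are not rectified), "xyz" and "rotation" of the camera in the world. Camera axes: x right, y down, z forward; pixel columns grow to the right and rows downward; lengths in mm; the calibration is good to about 2 mm. A picture is of the moment at which its call begins. There is no depth.
- r.finish_job(): hands the job in, once; it reports no verdict.
The state is a dict: "time": time; "joints": joint angles; "qd": joint speeds; "tau": joint torques, N m; "position": TCP position; "ee_rot": TCP orientation; "contact_force": force on the tool from outside, world axes, zero at the start; "moment": the same for the moment, N m; "gripper_width": finger opening in mm.
Only numpy, scipy, OpenCV 4.12 (cv2) and the standard library are available. Lean on these libraries where they do the work, as an engineer would, in place of code of your own. Each camera call takes 0.05 s, during which the arm holds its last target.

## Working session

There is one attempt and no reset: what is moved stays moved. The work goes in short steps, Python scripts to look and compute and a tool call to move; the robot and the scene stay as the last step left them, time stands still between calls to the robot, and variables do not carry over. Pictures are saved under pics/ and viewed, and the job is handed in when it is done.

Besides the shell and the picture viewer there is one more tool, called as name(argument=value, ...) on one line, values as JSON. carry_out: Moves the arm, as the interface text tells. Its arguments: {"type":"object","properties":{"deltas":{"type":"array","items":{"type":"array","items":{"type":"array","items":{"type":"number"}}}}},"required":["deltas"]}

```bash
mkdir -p pics; python3 - <<'E'
from cell import r, viewer
import cv2
s=r.get_state()
for k,v in s.items(): print(k,v)
for n in("scene","top"):
    f=viewer.grab_frame(n)
    cv2.imwrite(f"pics/{n}0.png",f["image"][:,:,::-1])
    print(n,{k:v for k,v in f.items() if k!="image"})
E
```

```text
time 0.0
joints [ 1.19148138e+00  2.07442790e-01  1.54298034e+00  2.17682137e-05
  1.39350306e+00 -1.50479082e-01]
qd [-0.00119106 -0.0004374  -0.0013445  -0.0001511   0.00028553 -0.00037116]
tau [-1.43906080e-03 -3.83052635e+01 -2.91586107e+01 -3.54792073e-04
  1.09556704e-02  1.48195483e-05]
position [130.11746282 559.23486679 204.80038612]
ee_rot [-0.55341167  0.55421913  0.43892557 -0.44036465]
contact_force [-0.1615449  -0.24903016  0.12815112]
moment [0.02042046 0.0345767  0.02100484]
gripper_width 85.35724188294007
scene {'fx': 443.4690927948196, 'fy': 443.4690927948196, 'cx': 312.89320909402545, 'cy': 235.83625948352528, 'dist': array([0.01874492, 0.        , 0.        , 0.        , 0.        ]), 'xyz': array([ 223.25917316,  197.89666697, 1019.48204191]), 'rotation': array([ 0.06212938, -0.22849188,  0.94365181, -0.23119834])}
top {'fx': 544.1253503955298, 'fy': 544.1253503955298, 'cx': 325.6222730517816, 'cy': 244.64981713901852, 'dist': array([-0.05319491,  0.        ,  0.        ,  0.        ,  0.        ]), 'xyz': array([ 287.77642527, -211.85395012, 1169.70452921]), 'rotation': array([-0.064575  ,  0.70509983, -0.70384632,  0.05713726])}
```

View pics/scene0.png

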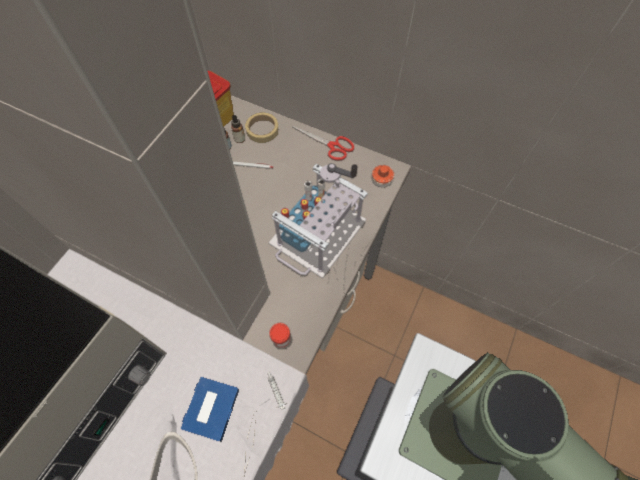

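View pics/top0.png

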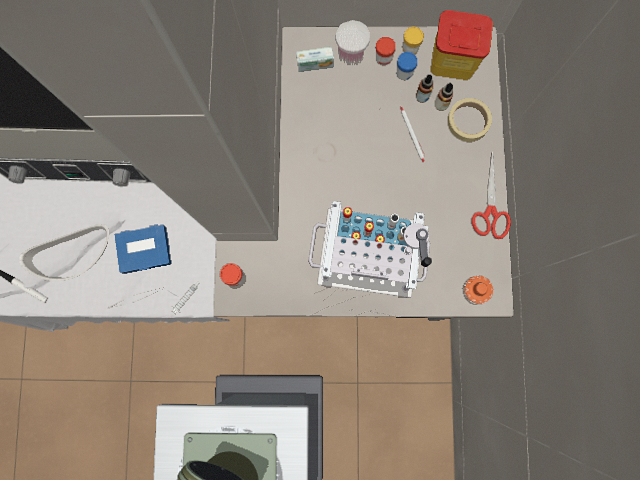

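```bash
cat > h.py <<'E'
import numpy as np, cv2
from scipy.spatial.transform import Rotation as R
def rot(q): return R.from_quat(np.r_[q[1:],q[0]]).as_matrix()
def K(f): return np.array([[f["fx"],0,f["cx"]],[0,f["fy"],f["cy"]],[0,0,1]])
def onz(f,uv,z):
    uv=np.array(uv,float).reshape(-1,1,2)
    n=cv2.undistortPoints(uv,K(f),f["dist"]).reshape(-1,2)
    d=np.c_[n,np.ones(len(n))]@rot(f["rotation"]).T
    t=(z-f["xyz"][2])/d[:,2]
    return f["xyz"]+d*t[:,None]
def proj(f,P):
    Rm=rot(f["rotation"]); c=(np.array(P,float).reshape(-1,3)-f["xyz"])@Rm
    return cv2.projectPoints(c,np.zeros(3),np.zeros(3),K(f),f["dist"])[0].reshape(-1,2)
E
python3 - <<'E'
from cell import r, viewer
from h import *
import pickle
f=viewer.grab_frame("top"); g=viewer.grab_frame("scene")
pickle.dump((f,g),open("f0.pkl","wb"))
im=f["image"][185:310,300:445,::-1]; cv2.imwrite("pics/topc.png",cv2.resize(im,None,fx=5,fy=4.8,interpolation=cv2.INTER_CUBIC)[:600])
im=g["image"][150:280,255:405,::-1]; cv2.imwrite("pics/scc.png",cv2.resize(im,None,fx=4.5,fy=4.5,interpolation=cv2.INTER_CUBIC))
print(onz(f,[427,262],183),onz(f,[370,250],100), onz(f,[230,274],59))
print(rot(r.get_state()["ee_rot"]).round(3))
E
```

```text
[[ 427.4520971  -386.87361375  183.        ]] [[ 463.23822322 -288.7075865   100.        ]] [[419.56125361  -3.01493557  59.        ]]
[[ 0.227 -0.001 -0.974]
 [ 0.974 -0.001  0.227]
 [-0.001 -1.     0.   ]]
```

View pics/topc.png

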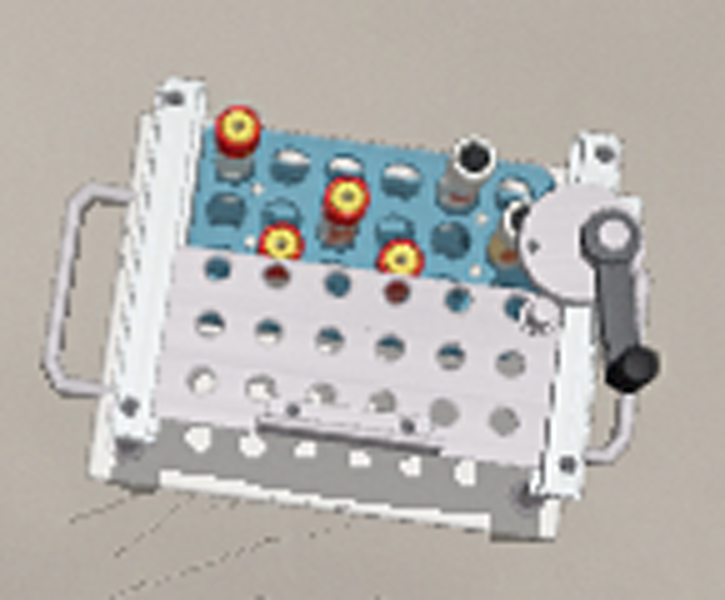

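View pics/scc.png

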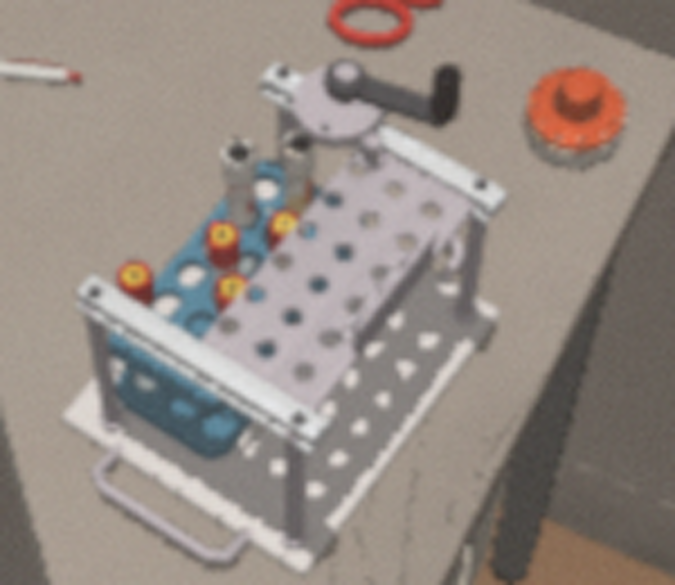

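```bash
python3 - <<'E'
from h import *
import pickle
f,g=pickle.load(open("f0.pkl","rb"))
T=lambda a:np.array(a,float)/[5,4.8]+[300,185]
S=lambda a:np.array(a,float)/4.5+[255,150]
scr=onz(f,T([[175,98],[130,405],[605,152],[568,465]]),148); print(scr.round(1))
scs=onz(g,S([[285,72],[485,187],[93,292],[300,420]]),148); print(scs.round(1),'scene RF,RR,LF,LR')
for v in (scr[0]-scr[1],scr[2]-scr[3],scr[1]-scr[3]): print(np.hypot(*v[:2]),np.degrees(np.arctan2(v[1],v[0])))
print("nut",onz(f,T([[610,237]]),173),onz(g,S([[346,75]]),173))
print("peg",onz(f,T([[637,362]]),200),onz(g,S([[448,72]]),200))
fl=onz(f,T([[258,425],[440,452]]),166);print("flange top back",fl, onz(g,S([[360,340],[437,235]]),166))
print("platebackedge L/R",onz(f,T([[160,418],[548,465]]),142))
print("timer",onz(f,[479,290],44),onz(g,[383,176],40))
print("bail left", onz(f,T([[45,370]]),30))
E
```

```text
[[ 542.5 -218.7  148. ]
 [ 418.2 -201.7  148. ]
 [ 520.4 -384.1  148. ]
 [ 394.6 -366.7  148. ]]
[[ 518.7 -379.   148. ]
 [ 392.6 -360.5  148. ]
 [ 543.  -213.   148. ]
 [ 416.9 -195.9  148. ]] scene RF,RR,LF,LR
125.52286909622816 -7.8103982759072155
127.00422059124783 -7.866862121041677
166.7381714690182 81.87728888971365
nut [[ 480.87784769 -380.82160291  173.        ]] [[ 480.97293634 -375.07699015  173.        ]]
peg [[ 427.92307614 -384.66195905  200.        ]] [[ 427.6924394  -381.71264071  200.        ]]
flange top back [[ 408.13122071 -249.35537251  166.        ]
 [ 397.71874846 -316.69256479  166.        ]] [[ 406.58284167 -240.12703757  166.        ]
 [ 398.64608212 -311.85654724  166.        ]]
platebackedge L/R [[ 413.75042526 -213.02604007  142.        ]
 [ 395.2196787  -360.05730083  142.        ]]
timer [[ 388.55398747 -518.00095607   44.        ]] [[ 385.91734109 -499.31844842   40.        ]]
bail left [[ 448.69706367 -164.49115827   30.        ]]
```

carry_out(deltas=[[[1,-44,-14,0,0],[1,-44,-14,0,0],[1,-44,-14,0,0],[1,-40,-10,0,0],[1,-3,0,-45,0.113],[1,-3,0,-45,0.113],[1,-3,0,-45,0.113],[1,0,0,0,0]]])

```text
time: 1.0
position: [215.1, 329.6, 254.1]
ee_rot: [-0.619, 0.624, 0.335, -0.34]
contact_force: [-0.9, 1.4, 0.0]
gripper_width: -0.0
```

carry_out(deltas=[[[1,-3,0,-45,0.113],[1,-3,0,-45,0.113],[1,-3,0,-45,0.113],[1,-3,0,-45,0.113],[1,-3,0,-45,0.113],[1,-3,0,-45,0.113],[1,-3,0,-45,0.113],[1,-3,0,-45,0.113]]])

```text
time: 1.8
position: [393.0, 25.5, 255.4]
ee_rot: [-0.705, 0.708, 0.027, -0.028]
contact_force: [0.6, -0.5, 0.0]
gripper_width: -0.1
```

carry_out(deltas=[[[1,-3,0,-45,0.113],[1,-3,0,-45,0.113],[1,-3,0,-45,0.113],[1,-3,0,-45,0.113],[1,-3,0,-45,0.113],[1,-3,0,-45,0.113],[1,0,0,0,0]]])

```text
time: 2.5
position: [316.4, -240.1, 255.7]
ee_rot: [-0.671, 0.673, -0.218, 0.22]
contact_force: [0.2, 0.7, -1.0]
gripper_width: -0.2
```

```bash
cat >> h.py <<'E'
def psi(s):
    m=rot(s["ee_rot"]); return np.degrees(np.arctan2(m[1,0],m[0,0]))
def tool(p,ps,goal,gpsi):
    "needed [tx,ty,tz],twist from world p,ps(deg) to goal,gpsi"
    d=np.array(goal)-p; a=np.radians(ps); c,s=np.cos(a),np.sin(a)
    return [c*d[0]+s*d[1], -d[2], -s*d[0]+c*d[1], np.radians(ps-gpsi)]
def plan(p,ps,way):
    for g,gp in way:
        t=tool(p,ps,g,gp); print([round(v,1) for v in t[:3]]+[round(t[3],3)],' ->',np.round(g,1),round(gp,1)); p=np.array(g);ps=gp
def st():
    from cell import r
    s=r.get_state(); print("t",round(s["time"],2),"pos",s["position"].round(1),"psi",round(psi(s),1),"F",s["contact_force"].round(1),"w",round(s["gripper_width"],1),"j",s["joints"].round(2)); return s
E
python3 -c "
from h import *; st()"
```

```text
t 2.5 pos [ 316.4 -240.1  255.7] psi -36.1 F [ 0.2  0.7 -1. ] w -0.2 j [-0.87 -0.23  1.87 -0.    1.5  -0.24]
```

```bash
python3 -c "
from h import *; s=st()
p=s['position'];a=psi(s)
plan(p,a,[((345,-270,250),-44),((372,-295,240),-52),((398,-320,235),-60),((420,-338,230),-68),((424,-343,220),-76),((424,-343,210),-84),((424,-343,192),-85),((424,-343,179),-85)])"
```

```text
t 2.5 pos [ 316.4 -240.1  255.7] psi -36.1 F [ 0.2  0.7 -1. ] w -0.2 j [-0.87 -0.23  1.87 -0.    1.5  -0.24]
[np.float64(40.7), np.float64(5.7), np.float64(-7.3), np.float64(0.138)]  -> [ 345 -270  250] -44
[np.float64(36.8), np.int64(10), np.float64(0.8), np.float64(0.14)]  -> [ 372 -295  240] -52
[np.float64(35.7), np.int64(5), np.float64(5.1), np.float64(0.14)]  -> [ 398 -320  235] -60
[np.float64(26.6), np.int64(5), np.float64(10.1), np.float64(0.14)]  -> [ 420 -338  230] -68
[np.float64(6.1), np.int64(10), np.float64(1.8), np.float64(0.14)]  -> [ 424 -343  220] -76
[np.float64(0.0), np.int64(10), np.float64(0.0), np.float64(0.14)]  -> [ 424 -343  210] -84
[np.float64(0.0), np.int64(18), np.float64(0.0), np.float64(0.017)]  -> [ 424 -343  192] -85
[np.float64(0.0), np.int64(13), np.float64(0.0), np.float64(0.0)]  -> [ 424 -343  179] -85
```

carry_out(deltas=[[[1,41,6,-7,0.138],[1,37,10,1,0.14],[1,36,5,5,0.14],[1,27,5,10,0.14],[1,6,10,2,0.14],[1,0,0,0,0.14],[1,0,0,0,0]]])

```text
time: 3.2
position: [432.3, -341.0, 216.4]
ee_rot: [0.521, -0.518, 0.48, -0.48]
contact_force: [0.6, 0.5, 0.3]
gripper_width: -0.1
```

```bash
python3 - <<'E'
from h import *; s=st()
from cell import viewer
plan(s['position'],psi(s),[((424,-345,200),-85)])
for n,c in(("top",(185,310,300,445)),("scene",(150,280,255,405))):
    f=viewer.grab_frame(n); im=f["image"][c[0]:c[1],c[2]:c[3],::-1]
    cv2.imwrite(f"pics/{n}1.png",cv2.resize(im,None,fx=4.5,fy=4.5,interpolation=cv2.INTER_CUBIC))
E
```

```text
t 3.2 pos [ 432.3 -341.   216.4] psi -85.5 F [0.6 0.5 0.3] w -0.1 j [-0.83  0.15  1.59  0.    1.41  0.66]
[np.float64(3.4), np.float64(16.4), np.float64(-8.5), np.float64(-0.008)]  -> [ 424 -345  200] -85
```

View pics/scene1.png

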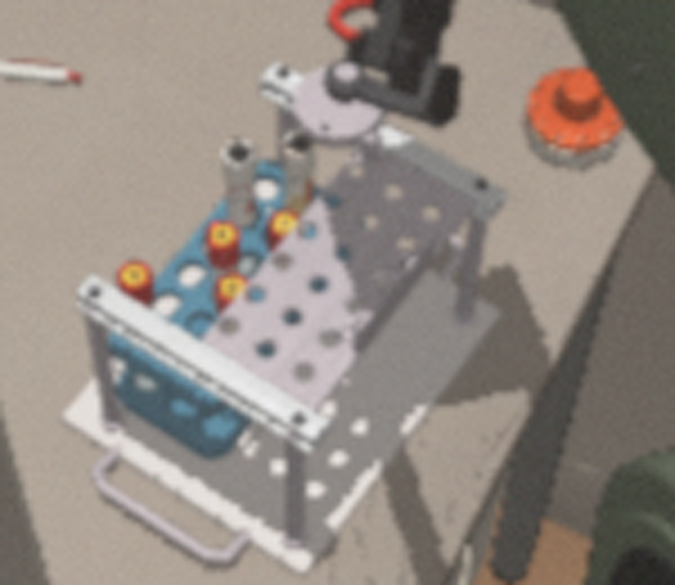

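View pics/top1.png

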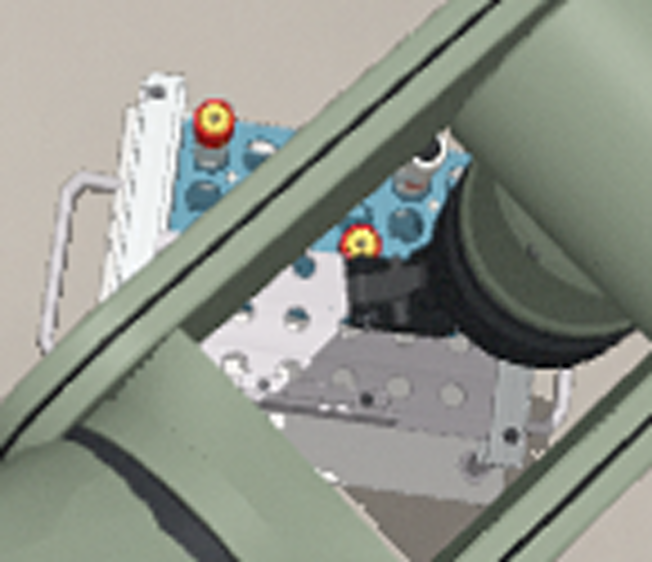

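carry_out(deltas=[[[1,2,0,-8,0],[1,0,16,0,0],[1,0,16,0,0],[1,0,5,0,0],[1,0,0,0,0]]])

```text
time: 3.8
position: [423.1, -342.7, 181.4]
ee_rot: [0.524, -0.522, 0.475, -0.478]
contact_force: [-0.4, 0.8, 0.8]
gripper_width: 0.1
```

```bash
python3 - <<'E'
from h import *; s=st()
P=np.array([481,-378.]);b=172.2
W=[]
for phi in np.arange(6,190,6):
    al=b+phi; be=np.radians(al-21.8); g=P+59*np.array([np.cos(be),np.sin(be)])
    W.append(((g[0],g[1],178),al+90-360))
plan(s['position'],psi(s),W)
E
```

```text
t 3.8 pos [ 423.1 -342.7  181.4] psi -84.7 F [-0.4  0.8  0.8] w 0.1 j [-0.84  0.16  1.65  0.    1.33  0.64]
[np.float64(12.0), np.float64(3.4), np.float64(2.8), np.float64(0.124)]  -> [ 426.9 -354.4  178. ] -91.8
[np.float64(5.8), np.float64(-0.0), np.float64(-2.0), np.float64(-0.105)]  -> [ 424.8 -360.2  178. ] -85.8
[np.float64(5.8), np.float64(-0.0), np.float64(-2.0), np.float64(-0.105)]  -> [ 423.2 -366.1  178. ] -79.8
[np.float64(5.8), np.float64(-0.0), np.float64(-2.0), np.float64(-0.105)]  -> [ 422.3 -372.2  178. ] -73.8
[np.float64(5.8), np.float64(-0.0), np.float64(-2.0), np.float64(-0.105)]  -> [ 422.  -378.4  178. ] -67.8
[np.float64(5.8), np.float64(-0.0), np.float64(-2.0), np.float64(-0.105)]  -> [ 422.4 -384.6  178. ] -61.8
[np.float64(5.8), np.float64(-0.0), np.float64(-2.0), np.float64(-0.105)]  -> [ 423.4 -390.7  178. ] -55.8
[np.float64(5.8), np.float64(-0.0), np.float64(-2.0), np.float64(-0.105)]  -> [ 425.  -396.6  178. ] -49.8
[np.float64(5.8), np.float64(-0.0), np.float64(-2.0), np.float64(-0.105)]  -> [ 427.3 -402.4  178. ] -43.8
[np.float64(5.8), np.float64(-0
[... 1604 characters left out ...]
oat64(-2.0), np.float64(-0.105)]  -> [ 510.9 -428.9  178. ] 52.2
[np.float64(5.8), np.float64(-0.0), np.float64(-2.0), np.float64(-0.105)]  -> [ 516.  -425.5  178. ] 58.2
[np.float64(5.8), np.float64(-0.0), np.float64(-2.0), np.float64(-0.105)]  -> [ 520.8 -421.6  178. ] 64.2
[np.float64(5.8), np.float64(-0.0), np.float64(-2.0), np.float64(-0.105)]  -> [ 525.1 -417.2  178. ] 70.2
[np.float64(5.8), np.float64(-0.0), np.float64(-2.0), np.float64(-0.105)]  -> [ 529.  -412.3  178. ] 76.2
[np.float64(5.8), np.float64(-0.0), np.float64(-2.0), np.float64(-0.105)]  -> [ 532.3 -407.1  178. ] 82.2
[np.float64(5.8), np.float64(-0.0), np.float64(-2.0), np.float64(-0.105)]  -> [ 535.1 -401.6  178. ] 88.2
```

carry_out(deltas=[[[1,7,2,0,0],[1,5,1,0,0],[1,4,0,0,0],[1,2,0,0,0]]])

```text
time: 4.2
position: [425.5, -363.4, 181.1]
ee_rot: [0.524, -0.522, 0.473, -0.479]
contact_force: [-0.7, -0.1, 0.1]
gripper_width: 0.1
```

carry_out(deltas=[[[1,6,0,-2,-0.105],[1,6,0,-2,-0.105]]])

```text
time: 4.4
position: [423.8, -376.8, 181.8]
ee_rot: [0.572, -0.571, 0.413, -0.42]
contact_force: [0.2, 0.1, -0.1]
gripper_width: 0.1
```

```bash
python3 - <<'E'
from h import *; s=st()
from cell import viewer
for n,c in(("top",(185,310,300,445)),("scene",(150,280,255,405))):
    f=viewer.grab_frame(n); im=f["image"][c[0]:c[1],c[2]:c[3],::-1]
    cv2.imwrite(f"pics/{n}2.png",cv2.resize(im,None,fx=4.5,fy=4.5,interpolation=cv2.INTER_CUBIC))
E
```

```text
t 4.4 pos [ 423.8 -376.8  181.8] psi -72.2 F [ 0.2  0.1 -0.1] w 0.1 j [-0.88  0.2   1.6   0.    1.33  0.38]
```

View pics/scene2.png

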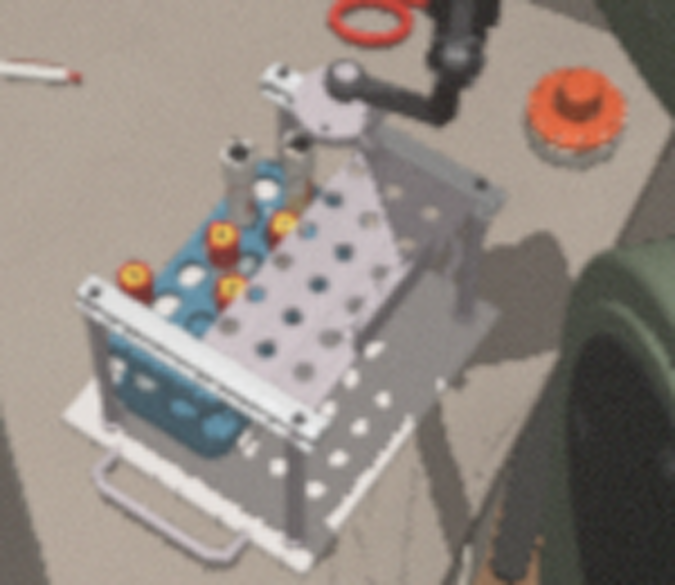

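```bash
python3 - <<'E'
from h import *; s=st()
from cell import viewer
f=viewer.grab_frame("scene");t=viewer.grab_frame("top")
for q in [s["position"],(428,-383,200),(428,-383,167)]: print(((proj(f,q)-[255,150])*4.5).round(0), ((proj(t,q)-[300,185])*4.5).round(0))
E
```

```text
t 4.5 pos [ 423.8 -377.3  181.9] psi -72.5 F [-0.1 -0.9  0.5] w 0.5 j [-0.88  0.2   1.6   0.    1.33  0.38]
[[449. 103.]] [[548. 356.]]
[[449.  70.]] [[569. 339.]]
[[444. 108.]] [[555. 351.]]
```

View pics/top2.png

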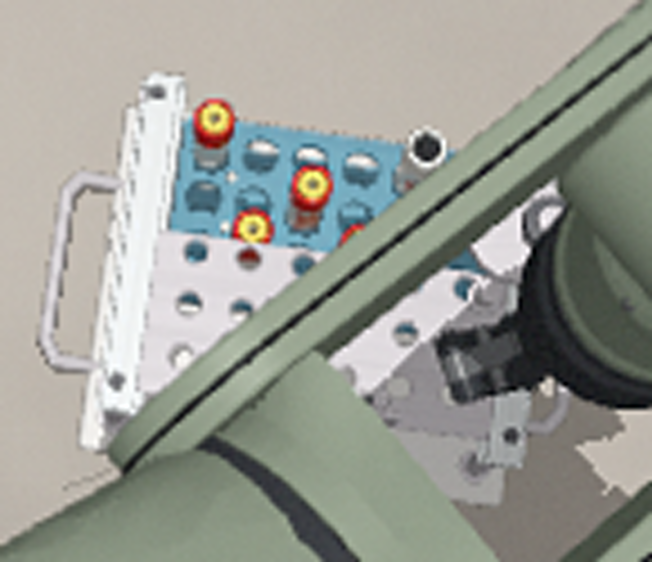

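carry_out(deltas=[[[1,6,2,-2,-0.105],[1,6,2,-2,-0.105],[1,6,0,-2,-0.105],[1,6,0,-2,-0.105]]])

```text
time: 5.0
position: [427.7, -399.6, 177.7]
ee_rot: [0.646, -0.646, 0.284, -0.29]
contact_force: [-0.4, 0.8, 0.3]
gripper_width: -0.0
```

```bash
cat > look.py <<'E'
import sys
from h import *; s=st()
from cell import viewer
k=sys.argv[1]
for n,c in(("top",(185,310,300,445)),("scene",(150,280,255,405))):
    f=viewer.grab_frame(n); im=cv2.resize(f["image"][c[0]:c[1],c[2]:c[3],::-1],None,fx=4,fy=4,interpolation=cv2.INTER_CUBIC)
    cv2.imwrite(f"pics/{n}{k}.png",im)
E
python3 look.py 3
```

```text
t 5.0 pos [ 427.7 -399.6  177.7] psi -47.9 F [-0.4  0.8  0.3] w -0.0 j [-0.9   0.25  1.55  0.    1.33 -0.07]
```

View pics/scene3.png

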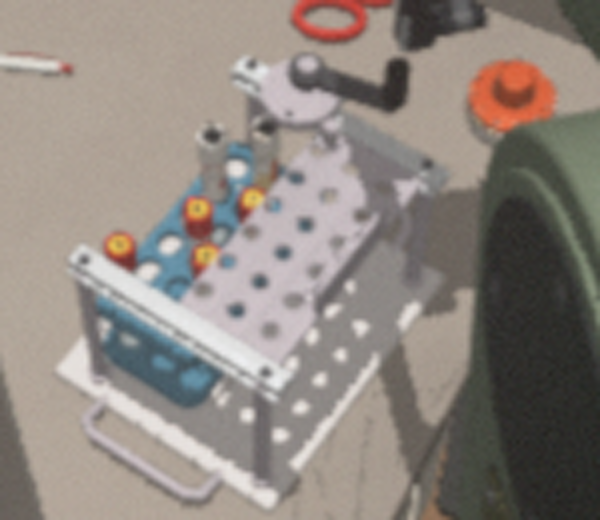

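```bash
python3 - <<'E'
from h import *; s=st()
from cell import viewer
for n in("top","scene"):
    f=viewer.grab_frame(n); p=s["position"]
    q=proj(f,[p,p+[0,0,73],p+[0,0,150]]); print(n,q)
    im=f["image"][:,:,::-1].copy(); u,v=q[0]
    for a in q: cv2.circle(im,tuple(int(round(x)) for x in a),1,(0,255,0),-1)
    x0=int(min(max(u-100,0),440)); y0=int(max(v-100,0))
    cv2.imwrite(f"pics/{n}4.png",cv2.resize(im[y0:y0+150,x0:x0+200],None,fx=4,fy=4,interpolation=cv2.INTER_CUBIC)); print(x0,y0)
E
```

```text
t 5.1 pos [ 427.8 -400.1  177.7] psi -48.2 F [0.3 0.5 0.5] w -0.4 j [-0.9   0.25  1.55  0.    1.33 -0.06]
top [[433.64050486 262.2151303 ]
 [441.54200804 256.24426684]
 [451.31023035 248.85787077]]
333 162
scene [[357.1412648  166.06362538]
 [359.71691034 145.86895678]
 [362.84117487 121.40180672]]
257 66
```

View pics/scene4.png

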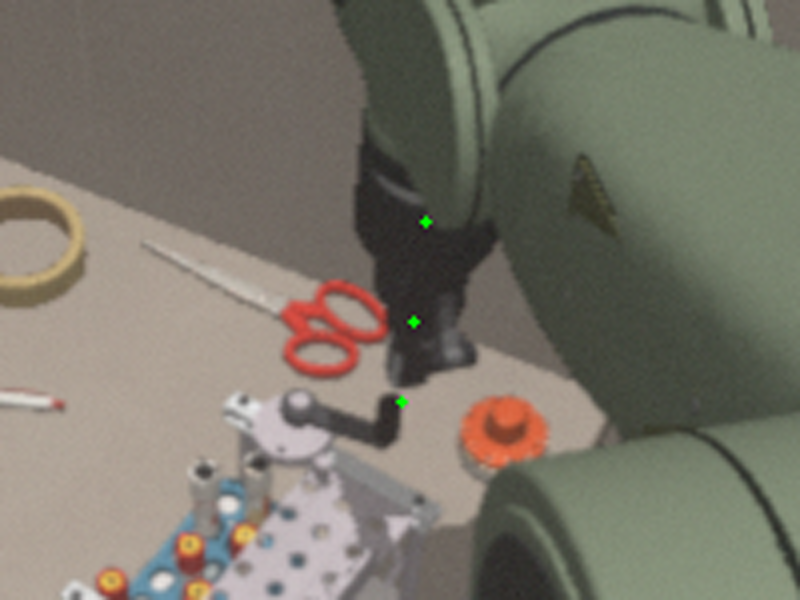

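View pics/top4.png

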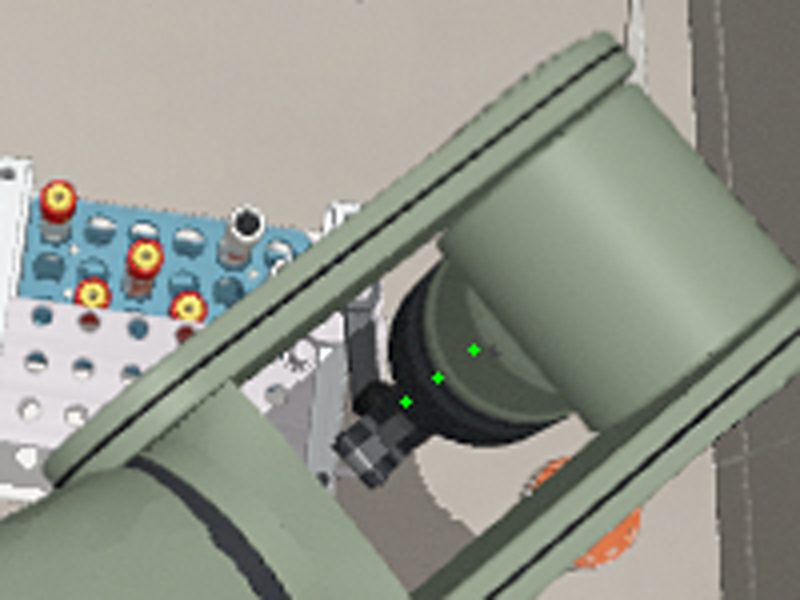

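```bash
cat >> h.py <<'E'
def tri(f,a,g,b):
    o=[];d=[]
    for F,uv in((f,a),(g,b)):
        p=onz(F,[uv],0)[0]; v=p-F["xyz"]; o.append(F["xyz"]); d.append(v/np.linalg.norm(v))
    A=np.c_[d[0],-d[1]]; t=np.linalg.lstsq(A,o[1]-o[0],rcond=None)[0]
    p,q=o[0]+t[0]*d[0],o[1]+t[1]*d[1]; return (p+q)/2,np.linalg.norm(p-q)
E
python3 - <<'E'
from h import *; s=st()
import pickle
f,g=pickle.load(open("f0.pkl","rb"))
print(tri(f,(424,276),g,(366,158)))
print(tri(f,(419,272),g,(359.5,160.5)), tri(f,(427,283),g,(373,156)))
print(tri(f,(422,234.4),g,(255+346/4.5,150+75/4.5)),tri(f,(427.4,260.4),g,(255+448/4.5,150+72/4.5)))
E
```

```text
t 5.2 pos [ 427.6 -399.5  177.6] psi -48.3 F [ 0.2 -0.6  0.7] w -0.1 j [-0.9   0.25  1.55  0.    1.33 -0.06]
(array([ 395.47910568, -366.05359601,  264.84584815]), np.float64(6.571343834108588))
(array([ 404.63935775, -358.4136674 ,  259.08505297]), np.float64(10.088578458960445)) (array([ 382.27538221, -368.80802924,  276.23522295]), np.float64(5.963447252395011))
(array([ 483.61828541, -382.54827131,  162.07029382]), np.float64(1.348534078778548)) (array([ 428.903367  , -385.61340542,  194.51126996]), np.float64(0.3160536513005469))
```

```bash
python3 - <<'E'
from h import *; s=st()
import pickle
f,g=pickle.load(open("f0.pkl","rb"))
p=s["position"];m=rot(s["ee_rot"])
for w in (0,14,50):
  for sg in(-1,1):
    for z in (0,13,40,73):
      q=p+sg*w*m[:,0]+[0,0,z]
      print(w*sg,z,((proj(g,q)-[257,66])*4).round(0),((proj(f,q)-[333,162])*4).round(0))
E
python3 - <<'E'
import cv2
a=cv2.imread("pics/scene4.png")[200:480,300:560]
cv2.imwrite("pics/s4z.png",cv2.resize(cv2.convertScaleAbs(a,alpha=2.2,beta=20),None,fx=2.1,fy=2.1))
a=cv2.imread("pics/top4.png")[280:520,260:560]
cv2.imwrite("pics/t4z.png",cv2.resize(cv2.convertScaleAbs(a,alpha=2.2,beta=20),None,fx=2.1,fy=2.1))
E
```

```text
t 5.2 pos [ 427.6 -399.5  177.6] psi -48.3 F [ 0.2 -0.6  0.7] w -0.1 j [-0.9   0.25  1.55  0.    1.33 -0.06]
0 0 [[400. 401.]] [[401. 401.]]
0 13 [[402. 388.]] [[407. 397.]]
0 40 [[406. 358.]] [[418. 389.]]
0 73 [[411. 320.]] [[433. 377.]]
0 0 [[400. 401.]] [[401. 401.]]
0 13 [[402. 388.]] [[407. 397.]]
0 40 [[406. 358.]] [[418. 389.]]
0 73 [[411. 320.]] [[433. 377.]]
-14 0 [[407. 420.]] [[379. 421.]]
-14 13 [[409. 407.]] [[384. 418.]]
-14 40 [[413. 378.]] [[395. 410.]]
-14 73 [[418. 340.]] [[409. 399.]]
14 0 [[393. 382.]] [[423. 381.]]
14 13 [[395. 369.]] [[429. 377.]]
14 40 [[399. 339.]] [[441. 368.]]
14 73 [[403. 301.]] [[456. 356.]]
-50 0 [[426. 470.]] [[322. 473.]]
-50 13 [[428. 457.]] [[326. 470.]]
-50 40 [[433. 429.]] [[335. 464.]]
-50 73 [[438. 393.]] [[347. 455.]]
50 0 [[376. 335.]] [[480. 330.]]
50 13 [[377. 321.]] [[486. 325.]]
50 40 [[380. 290.]] [[499. 314.]]
50 73 [[384. 251.]] [[517. 301.]]
```

View pics/s4z.png

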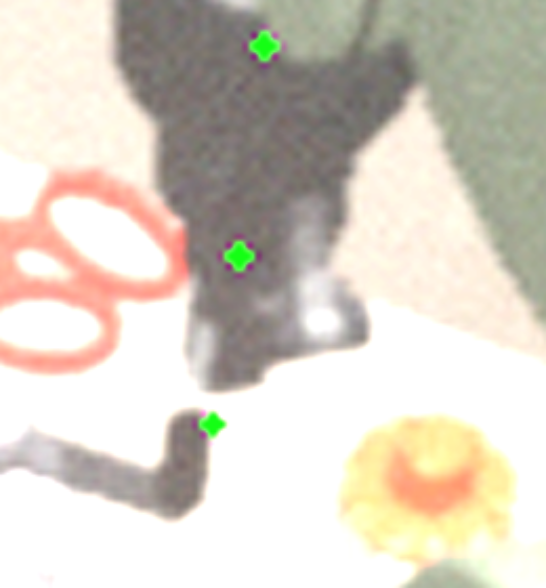

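View pics/t4z.png

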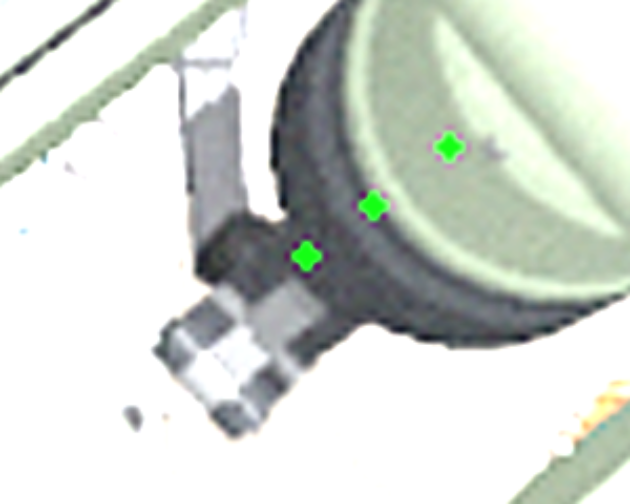

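```bash
python3 - <<'E'
from h import *; s=st()
plan(s['position'],psi(s),[((425,-372,186),-56),((424,-343,186),-64),((424,-343,175),-72),((424,-343,162),-80),((424,-343,162),-86)])
E
```

```text
t 5.2 pos [ 427.6 -399.5  177.6] psi -48.3 F [ 0.2 -0.6  0.7] w -0.1 j [-0.9   0.25  1.55  0.    1.33 -0.06]
[np.float64(-22.2), np.float64(-8.4), np.float64(16.3), np.float64(0.135)]  -> [ 425 -372  186] -56
[np.float64(-24.6), np.int64(0), np.float64(15.4), np.float64(0.14)]  -> [ 424 -343  186] -64
[np.float64(0.0), np.int64(11), np.float64(0.0), np.float64(0.14)]  -> [ 424 -343  175] -72
[np.float64(0.0), np.int64(13), np.float64(0.0), np.float64(0.14)]  -> [ 424 -343  162] -80
[np.float64(0.0), np.int64(0), np.float64(0.0), np.float64(0.105)]  -> [ 424 -343  162] -86
```

carry_out(deltas=[[[1,0,-12,0,0],[1,-22,0,16,0.135],[1,-25,0,15,0.14],[1,0,0,0,0.14],[1,0,10,0,0.14],[1,0,6,0,0.1],[1,0,0,0,0]]])

```text
time: 5.9
position: [425.0, -340.1, 180.6]
ee_rot: [0.511, -0.508, 0.486, -0.496]
contact_force: [-0.2, -0.6, 0.2]
gripper_width: -0.3
```

```bash
cat > look.py <<'E'
import sys
from h import *; s=st()
from cell import viewer
k=sys.argv[1]; p=s["position"]
for n,c in(("top",(185,310,300,450)),("scene",(100,230,285,435))):
    f=viewer.grab_frame(n); im=cv2.resize(f["image"][c[0]:c[1],c[2]:c[3],::-1],None,fx=4,fy=4,interpolation=cv2.INTER_CUBIC)
    im=cv2.convertScaleAbs(im,alpha=1.5,beta=15)
    for q in proj(f,[p,p+[0,0,20],p+[0,0,73]]): cv2.circle(im,tuple(int(v) for v in (q-[c[2],c[0]])*4),2,(0,255,0),-1)
    cv2.imwrite(f"pics/{n}{k}.png",im)
E
python3 look.py 5
```

```text
t 5.9 pos [ 425.  -340.1  180.6] psi -87.9 F [-0.2 -0.6  0.2] w -0.3 j [-0.84  0.15  1.66  0.01  1.32  0.7 ]
```

View pics/scene5.png

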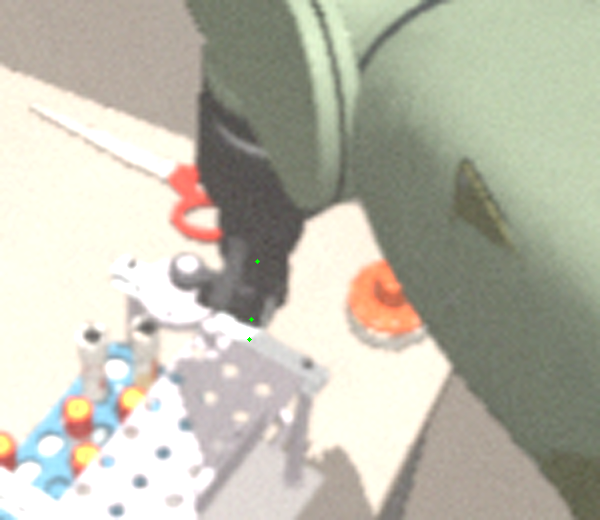

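View pics/top5.png

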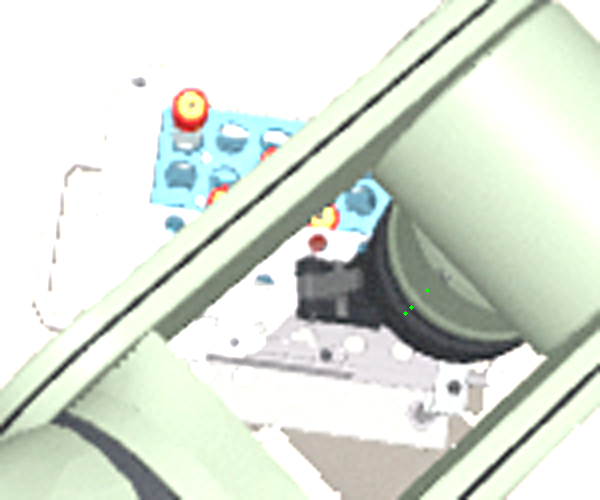

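carry_out(deltas=[[[1,0,10,0,0],[1,0,8,0,0],[1,0,5,0,0],[1,0,0,0,0]]])

```text
time: 6.4
position: [426.0, -341.5, 157.4]
ee_rot: [0.512, -0.509, 0.483, -0.496]
contact_force: [0.7, 0.2, 0.4]
gripper_width: 0.3
```

```bash
python3 look.py 6
```

```text
t 6.4 pos [ 426.  -341.5  157.4] psi -87.6 F [0.7 0.2 0.4] w 0.3 j [-0.84  0.18  1.68  0.01  1.27  0.69]
```

View pics/scene6.png

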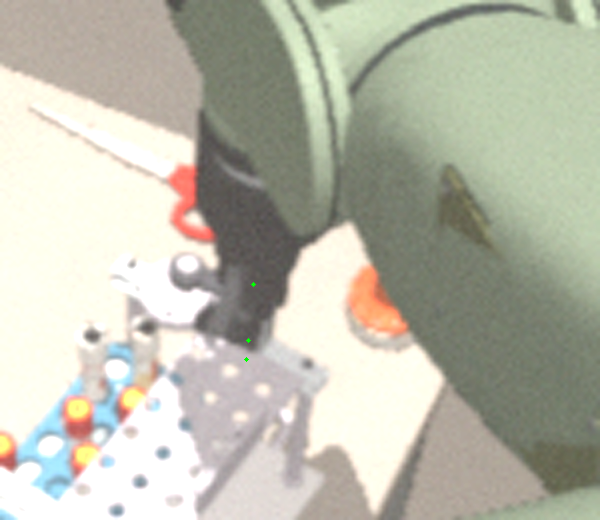

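carry_out(deltas=[[[1,8,0,0,0],[1,8,0,0,0],[1,6,0,0,0],[1,6,0,-1,-0.08]]])

```text
time: 6.9
position: [426.6, -371.5, 159.0]
ee_rot: [0.531, -0.529, 0.462, -0.474]
contact_force: [0.2, 1.9, -0.0]
gripper_width: -0.0
```

```bash
python3 look.py 7
```

```text
t 6.9 pos [ 426.6 -371.5  159. ] psi -82.9 F [ 0.2  1.9 -0. ] w -0.0 j [-0.87  0.22  1.63  0.01  1.28  0.57]
```

View pics/scene7.png

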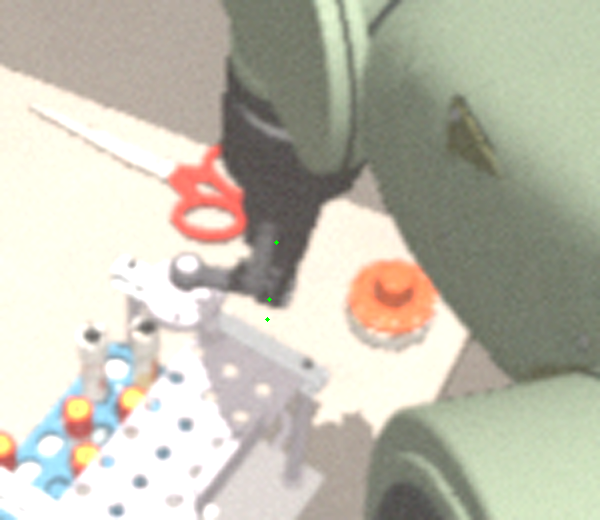

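carry_out(deltas=[[[1,6,0,-3,-0.14],[1,6,0,-3,-0.14],[1,6,0,-2,-0.105],[1,6,0,-2,-0.105]]])

```text
time: 7.4
position: [425.4, -395.4, 158.9]
ee_rot: [0.631, -0.628, 0.317, -0.329]
contact_force: [0.4, 2.9, 0.7]
gripper_width: -0.1
```

```bash
python3 look.py 8
```

```text
t 7.4 pos [ 425.4 -395.4  158.9] psi -54.3 F [0.4 2.9 0.7] w -0.1 j [-0.9   0.25  1.59  0.01  1.29  0.04]
```

View pics/scene8.png

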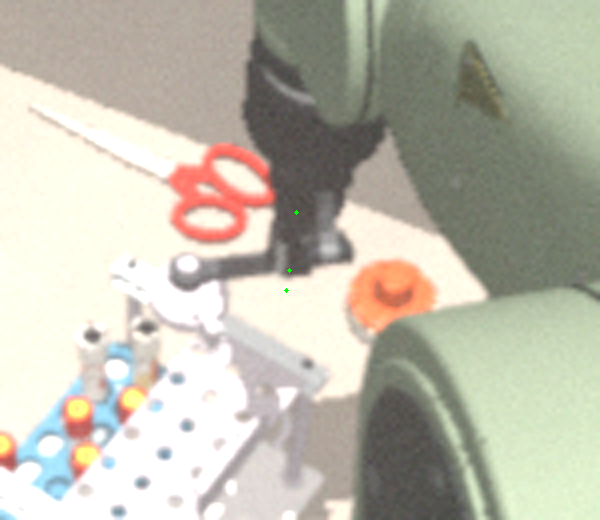

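View pics/top8.png

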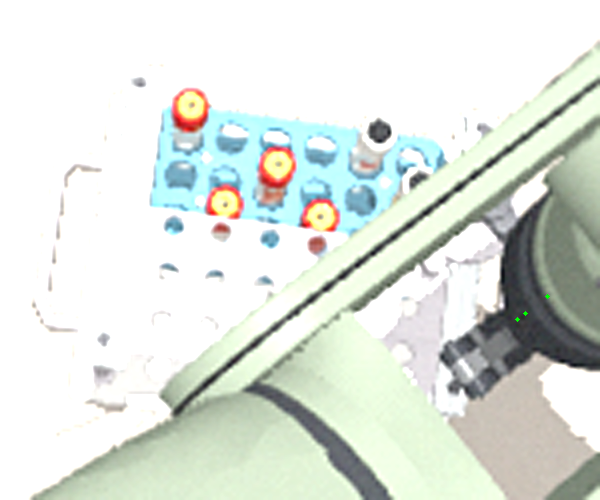

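carry_out(deltas=[[[1,6,0,-2,-0.105],[1,6,0,-2,-0.105],[1,6,0,-2,-0.105],[1,6,0,-2,-0.105],[1,6,0,-2,-0.105],[1,6,0,-2,-0.105]]])

```text
time: 8.1
position: [443.0, -425.8, 159.0]
ee_rot: [0.698, -0.698, 0.109, -0.117]
contact_force: [-1.4, 0.9, 0.6]
gripper_width: 0.2
```

```bash
cat > rel.py <<'E'
import sys
from h import *; s=st()
P=np.array([481,-378.]); p=s["position"]
be=np.degrees(np.arctan2(p[1]+378,p[0]-481)); print("r",np.hypot(*(p[:2]-P)),"phi from pos(fwd)",be+21.8-172.2+360,"phi from psi",psi(s)-90+360-172.2)
E
python3 rel.py; python3 look.py 9
```

```text
t 8.1 pos [ 443.  -425.8  159. ] psi -18.4 F [-1.4  0.9  0.6] w 0.2 j [-0.91  0.32  1.5   0.01  1.32 -0.59]
r 61.05751999897105 phi from pos(fwd) 81.16139821155548 phi from psi 79.42888946165266
t 8.1 pos [ 443.  -425.8  159. ] psi -18.4 F [-1.4  0.9  0.6] w 0.2 j [-0.91  0.32  1.5   0.01  1.32 -0.59]
```

View pics/scene9.png

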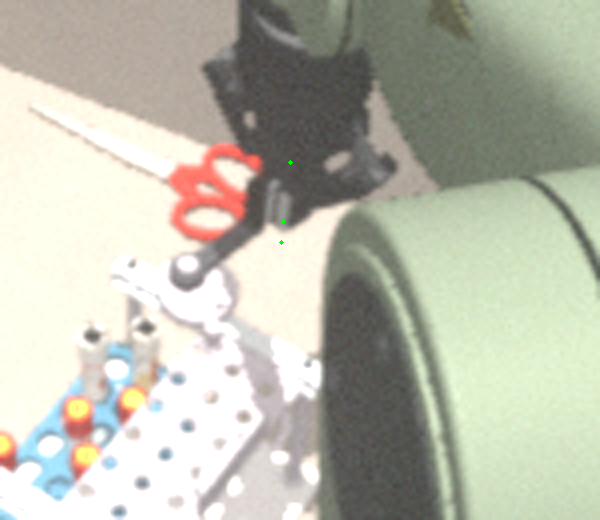

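carry_out(deltas=[[[1,6,0,-2,-0.105],[1,6,0,-2,-0.105],[1,6,0,-2,-0.105],[1,6,0,-2,-0.105],[1,6,0,-2,-0.105],[1,6,0,-2,-0.105]]])

```text
time: 8.8
position: [474.7, -441.4, 159.2]
ee_rot: [-0.697, 0.701, 0.107, -0.103]
contact_force: [-1.5, -1.1, -0.5]
gripper_width: -0.0
```

```bash
python3 rel.py; python3 look.py 10
```

```text
t 8.8 pos [ 474.7 -441.4  159.2] psi 17.1 F [-1.5 -1.1 -0.5] w -0.0 j [-0.88  0.39  1.4   0.    1.34 -1.18]
r 63.69756805193713 phi from pos(fwd) 113.94991580399346 phi from psi 114.90532074071126
t 8.8 pos [ 474.7 -441.4  159.2] psi 17.1 F [-1.5 -1.1 -0.5] w -0.0 j [-0.88  0.39  1.4   0.    1.34 -1.18]
```

View pics/scene10.png

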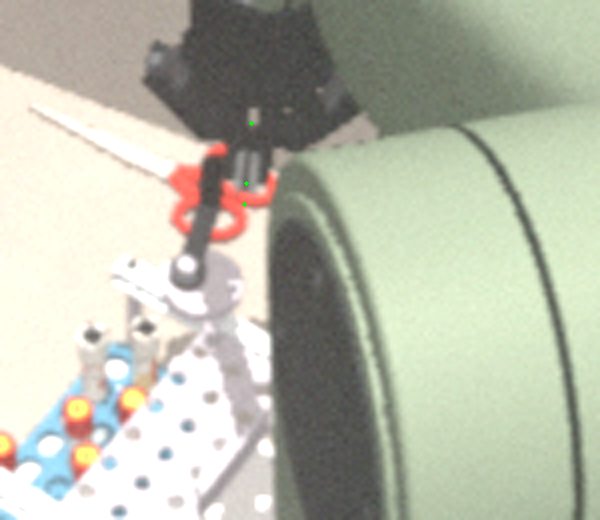

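carry_out(deltas=[[[1,6,0,-4,-0.105],[1,6,0,-3,-0.105],[1,6,0,-3,-0.105],[1,6,0,-2,-0.105],[1,6,0,-2,-0.105],[1,6,0,-2,-0.105]]])

```text
time: 9.5
position: [510.3, -437.9, 159.5]
ee_rot: [-0.632, 0.638, 0.311, -0.312]
contact_force: [-0.7, -2.6, -0.7]
gripper_width: 0.0
```

```bash
python3 rel.py; python3 look.py 11
```

```text
t 9.5 pos [ 510.3 -437.9  159.5] psi 52.3 F [-0.7 -2.6 -0.7] w 0.0 j [-0.84  0.44  1.33 -0.    1.36 -1.75]
r 66.70922634311864 phi from pos(fwd) 145.64763620576784 phi from psi 150.11932633939307
t 9.5 pos [ 510.3 -437.9  159.5] psi 52.3 F [-0.7 -2.6 -0.7] w 0.0 j [-0.84  0.44  1.33 -0.    1.36 -1.75]
```

View pics/scene11.png

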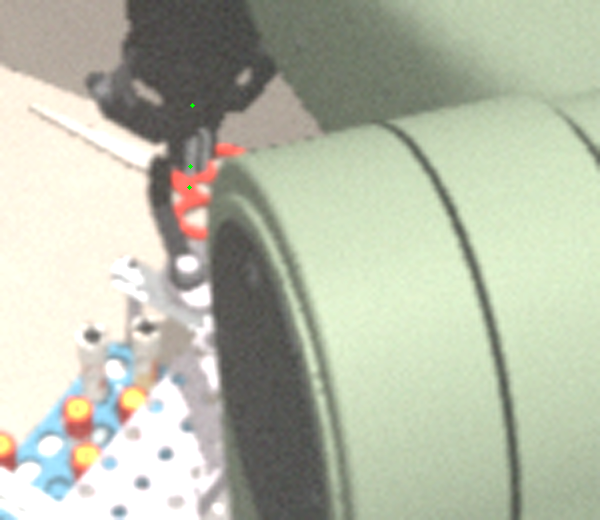

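```bash
python3 - <<'E'
from h import *; s=st()
P=np.array([481,-378.]);b=172.2
W=[]
for phi in np.arange(156,196,6):
    al=b+phi; be=np.radians(al-21.8); g=P+60*np.array([np.cos(be),np.sin(be)])
    W.append(((g[0],g[1],159),al+90-360))
plan(s['position'],psi(s),W)
E
```

```text
t 9.6 pos [ 510.8 -437.1  159.5] psi 52.2 F [-0.5 -0.8 -0.3] w -0.2 j [-0.84  0.44  1.33 -0.    1.36 -1.75]
[np.float64(12.1), np.float64(0.5), np.float64(2.0), np.float64(-0.105)]  -> [ 516.6 -426.3  159. ] 58.2
[np.float64(5.9), np.float64(-0.0), np.float64(-2.0), np.float64(-0.105)]  -> [ 521.5 -422.3  159. ] 64.2
[np.float64(5.9), np.float64(-0.0), np.float64(-2.0), np.float64(-0.105)]  -> [ 525.9 -417.8  159. ] 70.2
[np.float64(5.9), np.float64(-0.0), np.float64(-2.0), np.float64(-0.105)]  -> [ 529.8 -412.9  159. ] 76.2
[np.float64(5.9), np.float64(-0.0), np.float64(-2.0), np.float64(-0.105)]  -> [ 533.2 -407.6  159. ] 82.2
[np.float64(5.9), np.float64(-0.0), np.float64(-2.0), np.float64(-0.105)]  -> [ 536. -402.  159.] 88.2
[np.float64(5.9), np.float64(-0.0), np.float64(-2.0), np.float64(-0.105)]  -> [ 538.2 -396.1  159. ] 94.2
```

carry_out(deltas=[[[1,6,0,2,-0.06],[1,6,0,1,-0.08],[1,6,0,-1,-0.105],[1,6,0,-1,-0.105],[1,6,0,-1,-0.105]]])

```text
time: 10.1
position: [525.2, -415.0, 161.4]
ee_rot: [-0.546, 0.559, 0.44, -0.443]
contact_force: [0.7, -2.8, -1.1]
gripper_width: 0.3
```

```bash
python3 rel.py; python3 look.py 12
```

```text
t 10.1 pos [ 525.2 -415.   161.4] psi 77.3 F [ 0.7 -2.8 -1.1] w 0.3 j [-0.79  0.43  1.35 -0.01  1.35 -2.14]
r 57.666061670120406 phi from pos(fwd) 169.62884508716934 phi from psi 175.0633126425384
t 10.1 pos [ 525.2 -415.   161.4] psi 77.3 F [ 0.7 -2.8 -1.1] w 0.3 j [-0.79  0.43  1.35 -0.01  1.35 -2.14]
```

View pics/scene12.png

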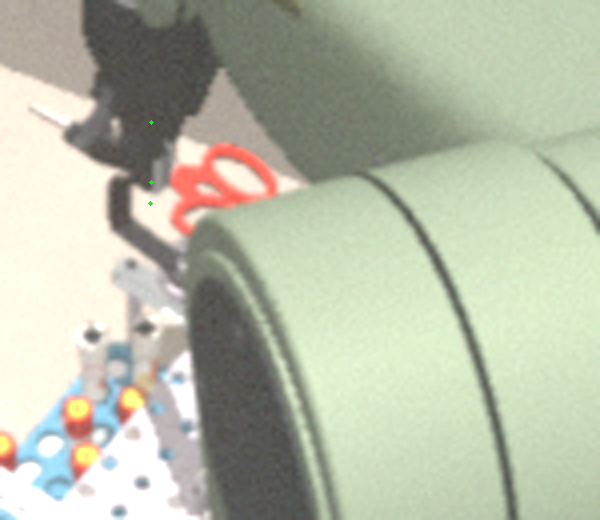

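carry_out(deltas=[[[1,5,1,-1,-0.06],[1,5,1,-1,-0.05],[1,4,0,-1,0]]])

```text
time: 10.5
position: [529.1, -405.8, 161.2]
ee_rot: [-0.523, 0.54, 0.462, -0.47]
contact_force: [-4.6, -10.7, -2.8]
gripper_width: 0.1
```

carry_out(deltas=[[[1,4,0,-1,0]]])

```text
time: 10.6
position: [528.8, -406.0, 161.5]
ee_rot: [-0.523, 0.543, 0.458, -0.47]
contact_force: [-3.1, -10.1, -2.9]
gripper_width: -0.1
```

```bash
python3 rel.py; python3 look.py 13
```

```text
t 10.6 pos [ 528.8 -406.   161.5] psi 82.1 F [ -3.1 -10.1  -2.9] w -0.1 j [-0.77  0.42  1.37 -0.02  1.33 -2.2 ]
r 55.343089920273364 phi from pos(fwd) 179.23752225603266 phi from psi 179.86739586533372
t 10.6 pos [ 528.8 -406.   161.5] psi 82.1 F [ -3.1 -10.1  -2.9] w -0.1 j [-0.77  0.42  1.37 -0.02  1.33 -2.2 ]
```

View pics/scene13.png

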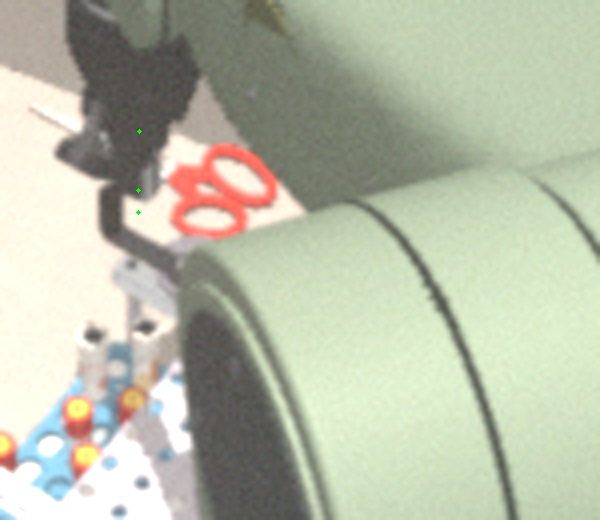

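carry_out(deltas=[[[1,-8,0,0,0],[1,-12,-15,0,0.1],[1,0,-40,0,0.14],[1,0,-40,0,0.14]]])

```text
time: 11.1
position: [519.5, -420.3, 249.0]
ee_rot: [-0.614, 0.62, 0.339, -0.35]
contact_force: [0.3, -0.3, 0.6]
gripper_width: -0.1
```

```bash
python3 rel.py; python3 look.py 14
```

```text
t 11.1 pos [ 519.5 -420.3  249. ] psi 58.4 F [ 0.3 -0.3  0.6] w -0.1 j [-0.8   0.38  1.24 -0.02  1.52 -1.82]
r 57.15888823499031 phi from pos(fwd) 161.92026301690646 phi from psi 156.16323780274223
t 11.1 pos [ 519.5 -420.3  249. ] psi 58.4 F [ 0.3 -0.3  0.6] w -0.1 j [-0.8   0.38  1.24 -0.02  1.52 -1.82]
```

View pics/scene14.png

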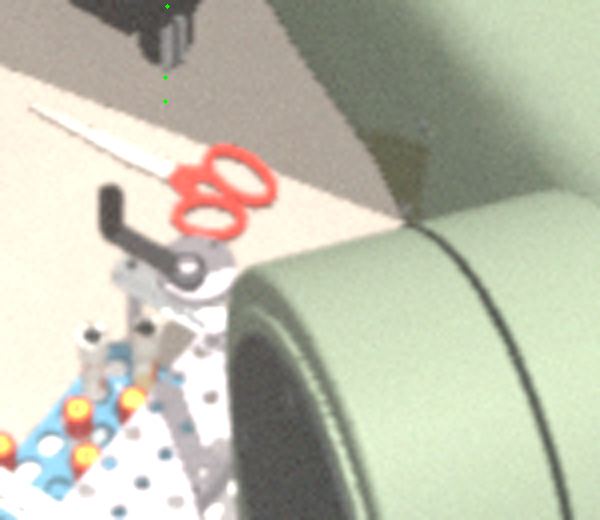

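```bash
python3 - <<'E'
from h import *; s=st()
W=[]
a=s['position'];b=np.array([363,-274.5,249])
for i in range(1,9): W.append((a+(b-a)*i/8, 58.4-66.2*i/8))
plan(a,psi(s),W)
E
```

```text
t 11.2 pos [ 522.8 -423.4  257. ] psi 58.6 F [ 0.9 -1.1  1.6] w -0.1 j [-0.8   0.37  1.23 -0.02  1.52 -1.82]
[np.float64(5.5), np.float64(1.0), np.float64(26.7), np.float64(0.148)]  -> [ 502.8 -404.8  256. ] 50.1
[np.float64(1.5), np.float64(1.0), np.float64(27.3), np.float64(0.144)]  -> [ 482.8 -386.2  255. ] 41.8
[np.float64(-2.5), np.float64(1.0), np.float64(27.2), np.float64(0.144)]  -> [ 462.9 -367.6  254. ] 33.6
[np.float64(-6.3), np.float64(1.0), np.float64(26.6), np.float64(0.144)]  -> [ 442.9 -349.   253. ] 25.3
[np.float64(-10.1), np.float64(1.0), np.float64(25.4), np.float64(0.144)]  -> [ 422.9 -330.4  252. ] 17.0
[np.float64(-13.6), np.float64(1.0), np.float64(23.6), np.float64(0.144)]  -> [ 402.9 -311.7  251. ] 8.7
[np.float64(-16.9), np.float64(1.0), np.float64(21.4), np.float64(0.144)]  -> [ 383.  -293.1  250. ] 0.5
[np.float64(-19.8), np.float64(1.0), np.float64(18.8), np.float64(0.144)]  -> [ 363.  -274.5  249. ] -7.8
```

carry_out(deltas=[[[1,5,0,27,0.144],[1,1,0,27,0.144],[1,-2,0,27,0.144],[1,-6,0,27,0.144],[1,-10,0,25,0.144],[1,-14,0,24,0.144],[1,-17,0,21,0.144],[1,-20,0,19,0.144]]])

```text
time: 12.0
position: [359.4, -266.2, 249.3]
ee_rot: [-0.698, 0.711, -0.062, 0.064]
contact_force: [-0.5, -0.8, -0.2]
gripper_width: -0.1
```

```bash
python3 - <<'E'
from h import *; s=st()
plan(s['position'],psi(s),[((363,-274.5,128),-8)])
E
python3 look.py 15
```

```text
t 12.0 pos [ 359.4 -266.2  249.3] psi -10.2 F [-0.5 -0.8 -0.2] w -0.1 j [-0.82 -0.12  1.79 -0.01  1.45 -0.64]
[np.float64(5.0), np.float64(121.3), np.float64(-7.6), np.float64(-0.039)]  -> [ 363.  -274.5  128. ] -8
t 12.0 pos [ 359.4 -266.2  249.3] psi -10.2 F [-0.5 -0.8 -0.2] w -0.1 j [-0.82 -0.12  1.79 -0.01  1.45 -0.64]
```

View pics/scene15.png

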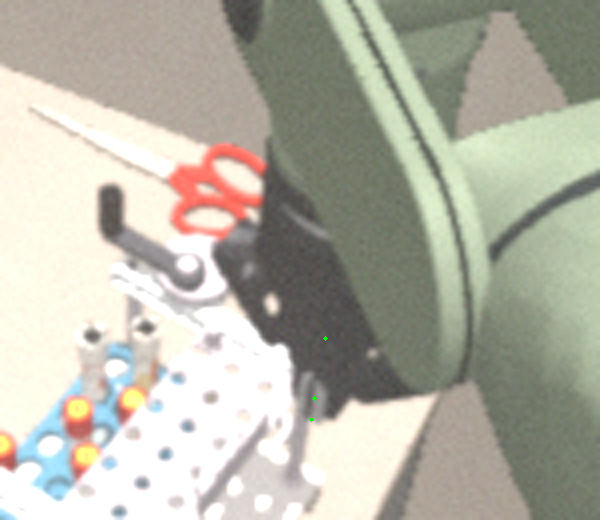

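View pics/top15.png

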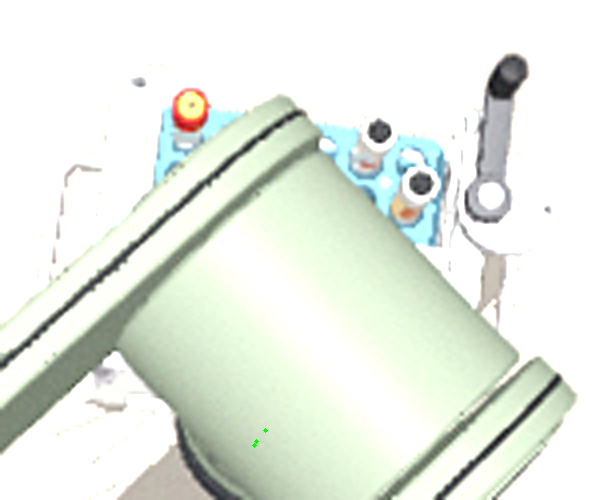

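carry_out(deltas=[[[1,1,30,-2,-0.03],[1,0,30,-2,0],[1,0,20,-2,0],[1,0,0,0,0]]])

```text
time: 12.5
position: [360.1, -273.4, 168.1]
ee_rot: [-0.699, 0.712, -0.049, 0.054]
contact_force: [-1.1, 0.0, 0.5]
gripper_width: 0.1
```

```bash
sed -i 's/(100,230,285,435)/(130,260,265,415)/' look.py; python3 look.py 16
```

```text
t 12.5 pos [ 360.1 -273.4  168.1] psi -8.4 F [-1.1  0.   0.5] w 0.1 j [-0.83 -0.04  1.89 -0.01  1.27 -0.69]
```

View pics/scene16.png

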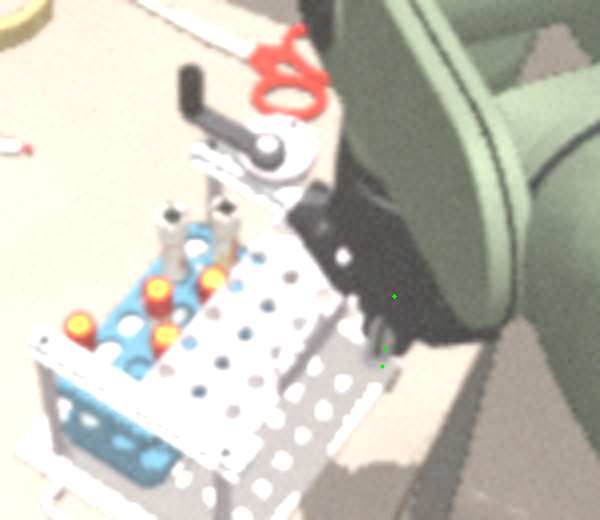

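View pics/top16.png

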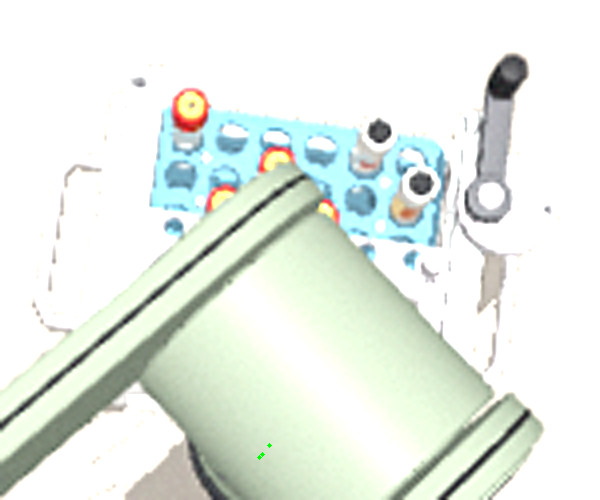

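carry_out(deltas=[[[1,0,15,6,0],[1,0,15,3,0],[1,0,5,0,0],[1,8,0,0,0],[1,0,0,0,0]]])

```text
time: 13.1
position: [377.5, -273.4, 143.4]
ee_rot: [-0.694, 0.717, -0.044, 0.06]
contact_force: [0.4, 0.5, -0.3]
gripper_width: -0.1
```

```bash
python3 look.py 17
```

```text
t 13.1 pos [ 377.5 -273.4  143.4] psi -8.4 F [ 0.4  0.5 -0.3] w -0.1 j [-0.81  0.01  1.9  -0.01  1.2  -0.66]
```

View pics/scene17.png

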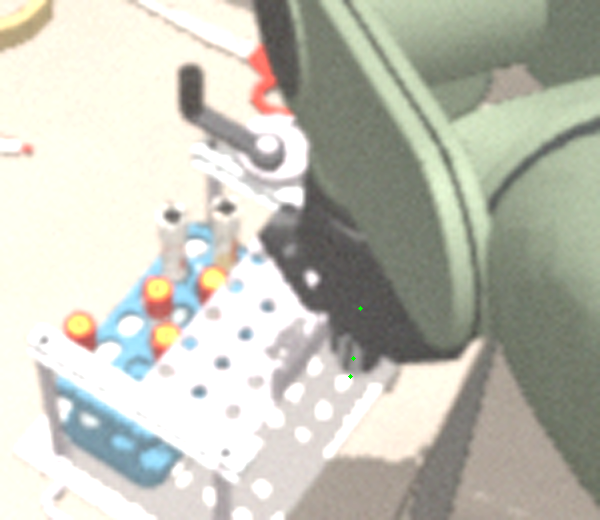

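carry_out(deltas=[[[1,-6,8,2,0],[1,-2,5,2,0],[1,0,0,0,0]]])

```text
time: 13.5
position: [369.4, -268.5, 129.8]
ee_rot: [-0.693, 0.717, -0.044, 0.06]
contact_force: [-0.1, 0.3, 0.6]
gripper_width: 0.3
```

```bash
python3 look.py 18; python3 -c "
from h import *; from cell import r
print(rot(r.get_state()['ee_rot']).round(3))"
```

```text
t 13.5 pos [ 369.4 -268.5  129.8] psi -8.4 F [-0.1  0.3  0.6] w 0.3 j [-0.81  0.01  1.93 -0.01  1.16 -0.66]
[[ 0.989  0.022  0.147]
 [-0.146 -0.036  0.989]
 [ 0.027 -0.999 -0.032]]
```

View pics/scene18.png

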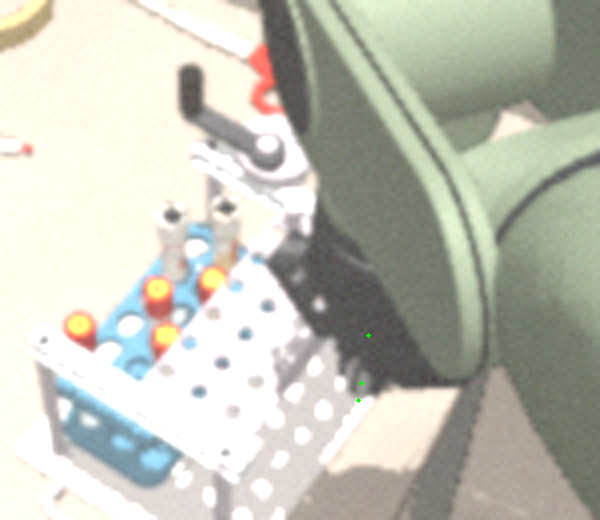

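carry_out(deltas=[[[1,8,0,0,0],[1,8,0,0,0],[1,5,0,0,0],[1,5,0,0,0]]])

```text
time: 14.0
position: [397.3, -273.4, 131.4]
ee_rot: [-0.693, 0.717, -0.044, 0.061]
contact_force: [-3.4, 0.0, 0.7]
gripper_width: -0.1
```

```bash
python3 look.py 19
```

```text
t 14.0 pos [ 397.3 -273.4  131.4] psi -8.5 F [-3.4  0.   0.7] w -0.1 j [-0.77  0.06  1.87 -0.01  1.17 -0.62]
```

View pics/scene19.png

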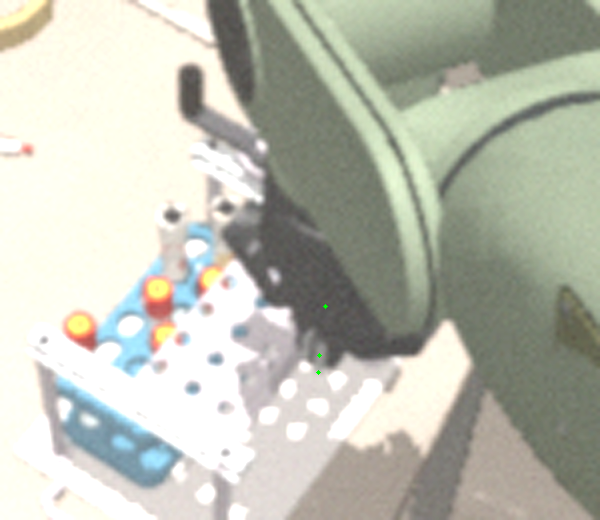

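carry_out(deltas=[[[1,7,0,0,0],[1,7,0,0,0],[1,7,0,0,0],[1,7,0,0,0],[1,5,0,0,0]]])

```text
time: 14.6
position: [430.9, -278.0, 131.5]
ee_rot: [-0.693, 0.717, -0.045, 0.06]
contact_force: [-2.0, 0.5, 0.4]
gripper_width: -0.3
```

```bash
python3 look.py 20
```

```text
t 14.6 pos [ 430.9 -278.   131.5] psi -8.5 F [-2.   0.5  0.4] w -0.3 j [-0.73  0.13  1.8  -0.01  1.18 -0.58]
```

View pics/scene20.png

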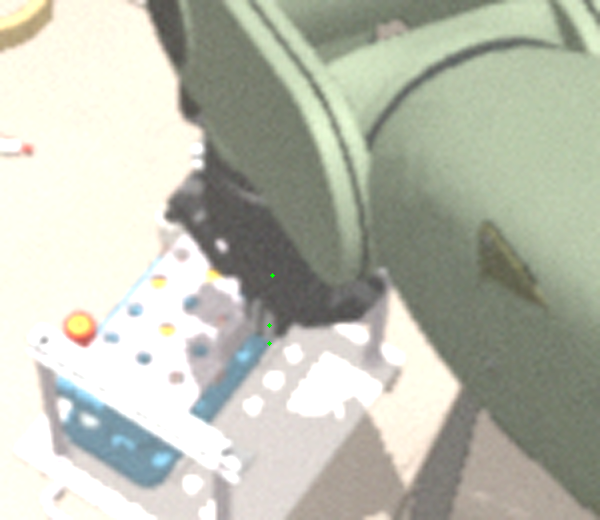

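carry_out(deltas=[[[1,6,0,0,0],[1,6,0,0,0],[1,4,0,0,0],[1,4,0,0,0]]])

```text
time: 15.1
position: [451.7, -281.0, 131.6]
ee_rot: [-0.693, 0.717, -0.045, 0.06]
contact_force: [-2.5, 0.3, 0.1]
gripper_width: 0.0
```

carry_out(deltas=[[[1,3,0,0,0],[1,3,0,0,0]]])

```text
time: 15.3
position: [455.7, -281.4, 131.4]
ee_rot: [-0.694, 0.716, -0.047, 0.057]
contact_force: [-13.6, 2.2, 8.0]
gripper_width: -0.1
```

```bash
python3 look.py 21
```

```text
t 15.3 pos [ 455.7 -281.4  131.4] psi -8.4 F [-13.6   2.2   8. ] w -0.1 j [-0.7   0.18  1.74 -0.02  1.19 -0.55]
```

View pics/scene21.png

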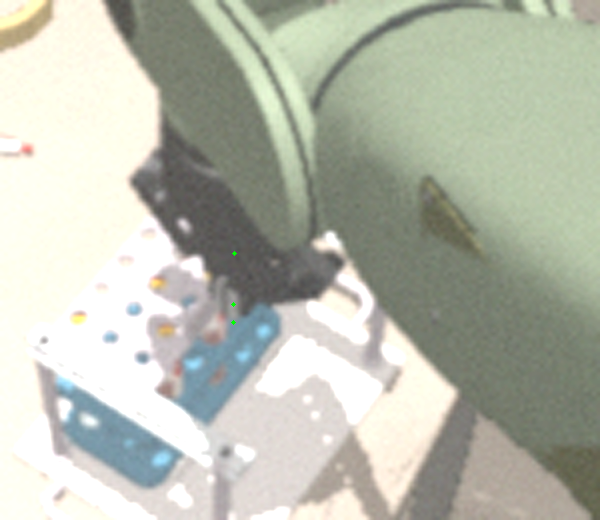

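carry_out(deltas=[[[1,3,0,0,0]]])

```text
time: 15.5
position: [455.3, -281.4, 131.4]
ee_rot: [-0.694, 0.716, -0.05, 0.054]
contact_force: [-12.6, 0.7, 6.9]
gripper_width: -0.3
```

carry_out(deltas=[[[1,-10,0,0,0],[1,-20,0,0,0],[1,-20,-40,0,0],[1,-10,-45,0,0],[1,0,0,0,0]]])

```text
time: 16.0
position: [396.0, -270.0, 218.4]
ee_rot: [-0.694, 0.716, -0.047, 0.057]
contact_force: [0.6, -0.8, 0.1]
gripper_width: 0.4
```

```bash
python3 look.py 22
```

```text
t 16.0 pos [ 396.  -270.   218.4] psi -8.4 F [ 0.6 -0.8  0.1] w 0.4 j [-0.77 -0.03  1.77 -0.02  1.37 -0.62]
```

View pics/scene22.png

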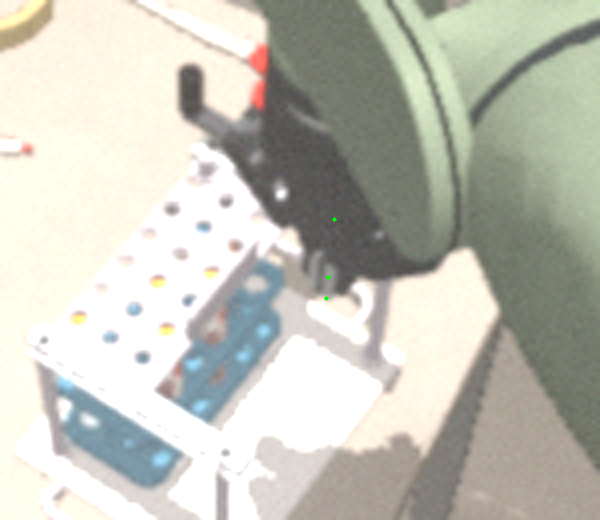

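View pics/top22.png

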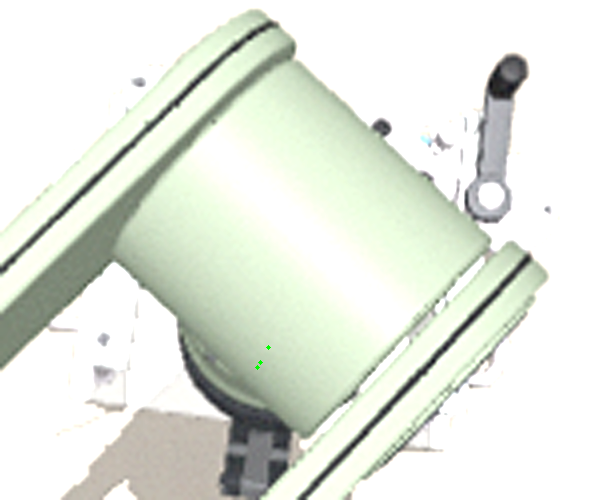

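```bash
python3 - <<'E'
from h import *
import pickle
f,g=pickle.load(open("f0.pkl","rb"))
a=onz(f,[[407.6,251.2],[300+445/4,185+140/4]],161); print(a,np.linalg.norm(a[1]-a[0]))
# flange right top corner in scene: before (255+437/4.5,150+235/4.5), after (265+263/4,130+240/4)
b=onz(g,[[255+437/4.5,150+235/4.5],[265+263/4,130+240/4]],166); print(b,np.linalg.norm(b[1]-b[0]))
c=onz(g,[[255+360/4.5,150+340/4.5],[265+190/4,130+325/4]],166); print(c,np.linalg.norm(c[1]-c[0]))
# peg now in top and scene
pg=onz(f,[[300+512/4,185+70/4]],200); nt=onz(f,[[300+489/4,185+197/4]],173); d=(pg-nt)[0]; print(pg,nt,np.degrees(np.arctan2(d[1],d[0])),np.hypot(*d[:2]))
E
```

```text
[[ 451.01021176 -354.89610928  161.        ]
 [ 510.94538404 -363.22807846  161.        ]] 60.511540934735436
[[ 398.64608212 -311.85654724  166.        ]
 [ 456.29699446 -319.56361632  166.        ]] 58.16379120894073
[[ 406.58284167 -240.12703757  166.        ]
 [ 467.52007616 -250.15519274  166.        ]] 61.7568655620059
[[ 535.20600201 -388.97110829  200.        ]] [[ 481.11579809 -381.29532439  173.        ]] -8.076750419115854 54.63211343601666
```

```bash
python3 - <<'E'
from h import *; s=st()
W=[]
a=s['position'];b=np.array([540,-349,225]); p0=psi(s)
for i in range(1,12): W.append((a+(b-a)*np.array([i/11,i/11,min(1,i/3)]), p0+(82-p0)*i/11))
plan(a,p0,W)
E
```

```text
t 16.1 pos [ 394.1 -267.9  213.3] psi -8.4 F [-0.5 -0.8 -0.5] w -0.3 j [-0.77 -0.03  1.78 -0.02  1.37 -0.62]
[np.float64(14.2), np.float64(-3.9), np.float64(-5.4), np.float64(-0.143)]  -> [ 407.4 -275.2  217.2] -0.2
[np.float64(13.3), np.float64(-3.9), np.float64(-7.3), np.float64(-0.143)]  -> [ 420.7 -282.6  221.1] 8.0
[np.float64(12.1), np.float64(-3.9), np.float64(-9.2), np.float64(-0.143)]  -> [ 433.9 -290.   225. ] 16.2
[np.float64(10.7), np.float64(-0.0), np.float64(-10.8), np.float64(-0.143)]  -> [ 447.2 -297.4  225. ] 24.5
[np.float64(9.0), np.float64(-0.0), np.float64(-12.2), np.float64(-0.143)]  -> [ 460.4 -304.7  225. ] 32.7
[np.float64(7.2), np.float64(-0.0), np.float64(-13.4), np.float64(-0.143)]  -> [ 473.7 -312.1  225. ] 40.9
[np.float64(5.2), np.float64(-0.0), np.float64(-14.3), np.float64(-0.143)]  -> [ 487.  -319.5  225. ] 49.1
[np.float64(3.1), np.float64(-0.0), np.float64(-14.9), np.float64(-0.143)]  -> [ 500.2 -326.9  225. ] 57.3
[np.float64(0.9), np.float64(-0.0), np.float64(-15.1), np.float64(-0.143)]  -> [ 513.5 -334.2  225. ] 65.6
[np.float64(-1.2), np.float64(-0.0), np.float64(-15.1), np.float64(-0.143)]  -> [ 526.7 -341.6  225. ] 73.8
[np.float64(-3.4), np.float64(-0.0), np.float64(-14.8), np.float64(-0.143)]  -> [ 540. -349.  225.] 82.0
```

carry_out(deltas=[[[1,14,-10,-5,-0.143],[1,13,-10,-7,-0.143],[1,12,-4,-9,-0.143],[1,11,0,-11,-0.143],[1,9,0,-12,-0.143],[1,7,0,-13,-0.143]]])

```text
time: 16.7
position: [474.6, -306.6, 229.4]
ee_rot: [-0.653, 0.664, 0.255, -0.26]
contact_force: [0.4, 0.4, -0.0]
gripper_width: 0.1
```

carry_out(deltas=[[[1,5,0,-14,-0.143],[1,3,0,-15,-0.143],[1,1,0,-15,-0.143],[1,-1,0,-15,-0.143],[1,-3,0,-15,-0.143],[1,0,0,0,0]]])

```text
time: 17.3
position: [545.6, -337.8, 214.8]
ee_rot: [0.52, -0.517, -0.477, 0.484]
contact_force: [-0.0, -0.1, 0.6]
gripper_width: 0.1
```

```bash
python3 look.py 23
```

```text
t 17.3 pos [ 545.6 -337.8  214.8] psi 85.6 F [-0.  -0.1  0.6] w 0.1 j [-0.68  0.35  1.35 -0.01  1.45 -2.18]
```

View pics/scene23.png

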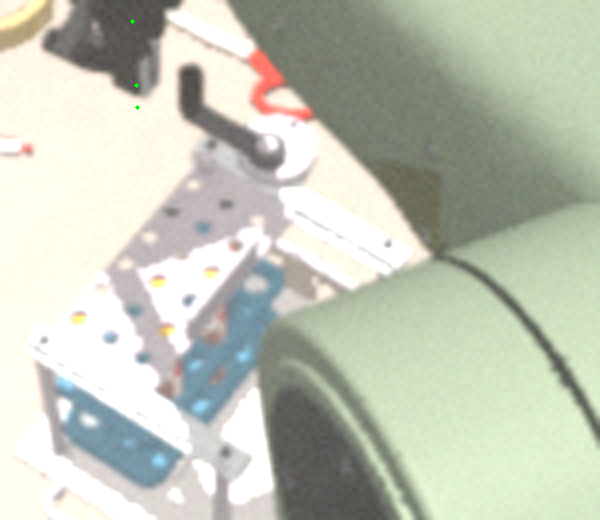

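View pics/top23.png

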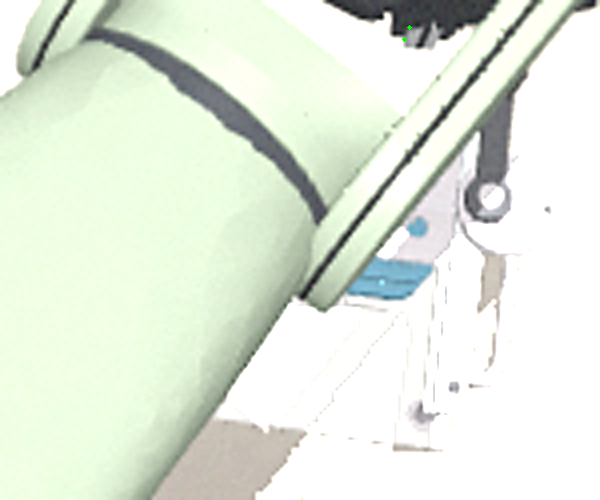

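```bash
python3 - <<'E'
from h import *
import pickle
f,g=pickle.load(open("f0.pkl","rb"))
a=np.array([[228,327],[256,295],[283,262],[309,230],[333,200]])/4.5+[255,150]
b=np.array([[78,317],[101,289],[126,263],[149,235],[172,212]])/4+[265,130]
A=onz(g,a,142);B=onz(g,b,142)
u=np.array([.9906,-.1365,0]); v=np.array([.1365,.9906,0])
print((A@u).round(1),(A@v).round(1));print((B@u).round(1),(B@v).round(1)); print(((B-A)@u).mean())
E
```

```text
[501.1 500.3 500.3 500.3 500.5] [-162.  -185.4 -209.3 -232.8 -255.1]
[562.  562.4 561.  561.5 559.8] [-163.  -185.8 -208.6 -232.2 -253.4]
60.83151968679497
```

```bash
python3 - <<'E'
from h import *; s=st()
P=np.array([481,-378.]);b=172.2
W=[((541,-345,190),82.2),((541,-345,160),82.2)]
for phi in np.arange(180,-8,-6):
    al=b+phi; be=np.radians(al+21.8); g=P+59*np.array([np.cos(be),np.sin(be)])
    W.append(((g[0],g[1],160),al+90-360))
plan(s['position'],psi(s),W)
E
```

```text
t 17.4 pos [ 544.1 -337.   214.9] psi 85.4 F [ 0.5  0.2 -0.5] w -0.0 j [-0.68  0.34  1.35 -0.01  1.45 -2.17]
[np.float64(-8.2), np.float64(24.9), np.float64(2.4), np.float64(0.057)]  -> [ 541 -345  190] 82.2
[np.float64(0.0), np.int64(30), np.float64(0.0), np.float64(0.0)]  -> [ 541 -345  160] 82.2
[np.float64(-18.9), np.float64(-0.0), np.float64(0.2), np.float64(0.0)]  -> [ 538.2 -363.7  160. ] 82.2
[np.float64(-5.8), np.float64(-0.0), np.float64(-2.0), np.float64(0.105)]  -> [ 539.4 -369.8  160. ] 76.2
[np.float64(-5.8), np.float64(-0.0), np.float64(-2.0), np.float64(0.105)]  -> [ 540.  -375.9  160. ] 70.2
[np.float64(-5.8), np.float64(-0.0), np.float64(-2.0), np.float64(0.105)]  -> [ 539.9 -382.1  160. ] 64.2
[np.float64(-5.8), np.float64(-0.0), np.float64(-2.0), np.float64(0.105)]  -> [ 539.1 -388.2  160. ] 58.2
[np.float64(-5.8), np.float64(-0.0), np.float64(-2.0), np.float64(0.105)]  -> [ 537.7 -394.3  160. ] 52.2
[np.float64(-5.8), np.float64(-0.0), np.float64(-2.0), np.float64(0.105)]  -> [ 535.7 -400.1  160. ] 46.2
[np.float64(-5.8), np.float64(-0.0), np.float64(-2.0), np.fl
[... 1905 characters left out ...]
2.0), np.float64(0.105)]  -> [ 438.6 -419.   160. ] -67.8
[np.float64(-5.8), np.float64(-0.0), np.float64(-2.0), np.float64(0.105)]  -> [ 434.5 -414.3  160. ] -73.8
[np.float64(-5.8), np.float64(-0.0), np.float64(-2.0), np.float64(0.105)]  -> [ 431.  -409.3  160. ] -79.8
[np.float64(-5.8), np.float64(-0.0), np.float64(-2.0), np.float64(0.105)]  -> [ 428.  -403.9  160. ] -85.8
[np.float64(-5.8), np.float64(-0.0), np.float64(-2.0), np.float64(0.105)]  -> [ 425.6 -398.2  160. ] -91.8
[np.float64(-5.8), np.float64(-0.0), np.float64(-2.0), np.float64(0.105)]  -> [ 423.8 -392.3  160. ] -97.8
[np.float64(-5.8), np.float64(-0.0), np.float64(-2.0), np.float64(0.105)]  -> [ 422.6 -386.2  160. ] -103.8
```

carry_out(deltas=[[[1,-8,0,2,0.057],[1,0,25,0,0],[1,0,25,0,0],[1,0,5,0,0],[1,0,0,0,0]]])

```text
time: 17.9
position: [538.3, -343.3, 157.6]
ee_rot: [0.539, -0.533, -0.458, 0.465]
contact_force: [0.0, 0.1, -0.4]
gripper_width: 0.1
```

```bash
python3 look.py 24; python3 -c "
from h import *; s=st()
plan(s['position'],psi(s),[((541,-348,160),82.2),((538.2,-363.7,160),82.2)])"
```

```text
t 17.9 pos [ 538.3 -343.3  157.6] psi 81.4 F [ 0.   0.1 -0.4] w 0.1 j [-0.7   0.39  1.41 -0.01  1.35 -2.12]
t 18.0 pos [ 539.  -343.8  158.8] psi 81.5 F [-0.3  0.2  1.2] w 0.3 j [-0.7   0.38  1.41 -0.01  1.35 -2.12]
[np.float64(-3.9), np.float64(-1.2), np.float64(-2.6), np.float64(-0.013)]  -> [ 541 -348  160] 82.2
[np.float64(-15.9), np.float64(-0.0), np.float64(0.6), np.float64(0.0)]  -> [ 538.2 -363.7  160. ] 82.2
```

View pics/scene24.png

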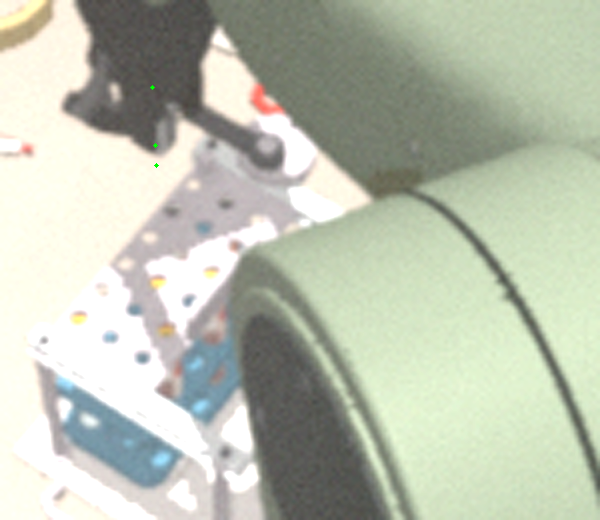

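carry_out(deltas=[[[1,-8,0,-1,0],[1,-8,0,0,0],[1,-5,0,-1,0],[1,-6,0,-2,0.105],[1,-6,0,-2,0.105]]])

```text
time: 18.5
position: [541.3, -380.3, 163.9]
ee_rot: [-0.582, 0.583, 0.398, -0.403]
contact_force: [0.3, 1.1, -0.3]
gripper_width: 0.1
```

```bash
cat > rb.py <<'E'
from h import *; s=st()
p=s["position"];x,y=p[0]-481,p[1]+378
print("r",round(np.hypot(x,y),1),"phi pos",round((np.degrees(np.arctan2(y,x))-21.8-172.2)%360,1),"phi psi",round((psi(s)-90-172.2)%360,1))
E
python3 rb.py; python3 look.py 25
```

```text
t 18.5 pos [ 541.3 -380.3  163.9] psi 69.0 F [ 0.3  1.1 -0.3] w 0.1 j [-0.74  0.42  1.35 -0.01  1.37 -1.94]
r 60.4 phi pos 163.8 phi psi 166.8
t 18.5 pos [ 541.3 -380.3  163.9] psi 69.0 F [ 0.3  1.1 -0.3] w 0.1 j [-0.74  0.42  1.35 -0.01  1.37 -1.94]
```

View pics/scene25.png

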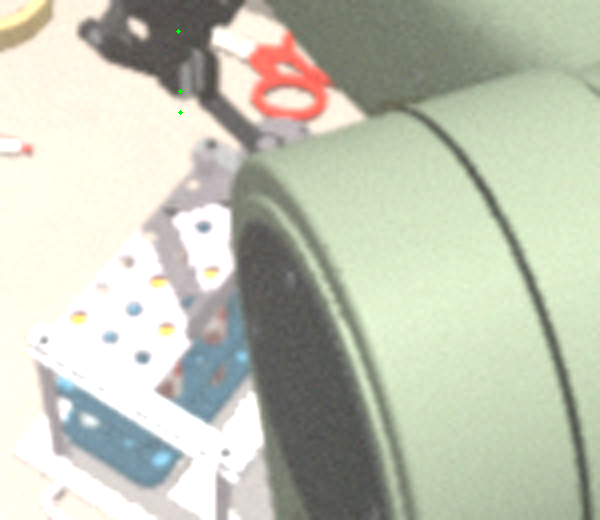

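carry_out(deltas=[[[1,-6,2,-1,0.105],[1,-6,2,-2,0.105],[1,-6,1,-2,0.105],[1,-6,0,-2,0.105],[1,-6,0,-2,0.105],[1,-6,0,-2,0.105]]])

```text
time: 19.2
position: [531.8, -415.3, 162.1]
ee_rot: [-0.677, 0.68, 0.199, -0.199]
contact_force: [0.5, 1.7, -0.8]
gripper_width: 0.0
```

```bash
python3 rb.py; python3 look.py 26
```

```text
t 19.2 pos [ 531.8 -415.3  162.1] psi 32.7 F [ 0.5  1.7 -0.8] w 0.0 j [-0.79  0.45  1.32 -0.    1.37 -1.36]
r 63.0 phi pos 129.7 phi psi 130.5
t 19.2 pos [ 531.8 -415.3  162.1] psi 32.7 F [ 0.5  1.7 -0.8] w 0.0 j [-0.79  0.45  1.32 -0.    1.37 -1.36]
```

View pics/scene26.png

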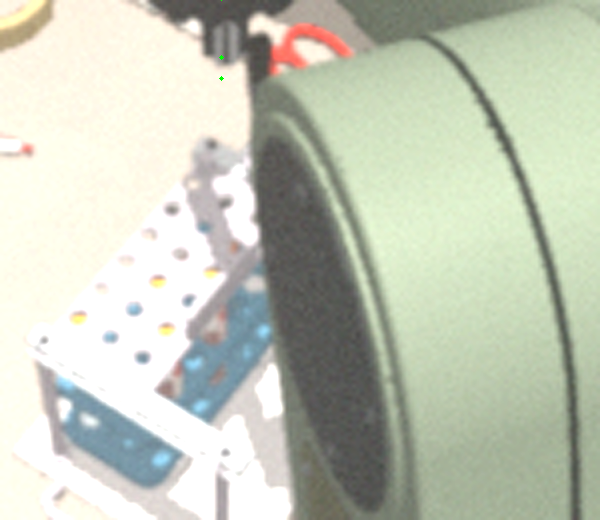

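carry_out(deltas=[[[1,-6,1,0,0.105],[1,-6,1,-1,0.105],[1,-6,0,-1,0.105],[1,-6,0,-2,0.105],[1,-6,0,-2,0.105],[1,-6,0,-2,0.105]]])

```text
time: 19.9
position: [504.7, -436.0, 163.1]
ee_rot: [-0.703, 0.71, -0.014, 0.023]
contact_force: [1.2, 1.3, -1.4]
gripper_width: 0.3
```

```bash
sed -i 's/(130,260,265,415)/(110,240,265,415)/' look.py; python3 rb.py; python3 look.py 27
```

```text
t 19.9 pos [ 504.7 -436.   163.1] psi -3.0 F [ 1.2  1.3 -1.4] w 0.3 j [-0.84  0.42  1.35  0.    1.35 -0.79]
r 62.6 phi pos 98.3 phi psi 94.8
t 19.9 pos [ 504.7 -436.   163.1] psi -3.0 F [ 1.2  1.3 -1.4] w 0.3 j [-0.84  0.42  1.35  0.    1.35 -0.79]
```

View pics/scene27.png

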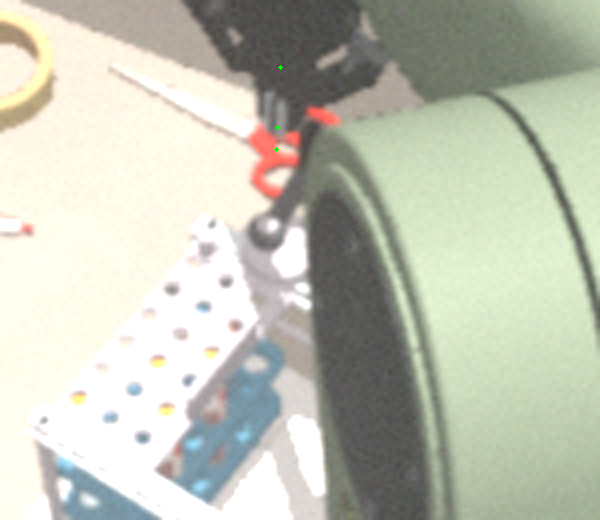

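carry_out(deltas=[[[1,-6,1,0,0.09],[1,-6,1,-1,0.09],[1,-6,1,-1,0.1],[1,-6,0,-1,0.105],[1,-6,0,-2,0.105],[1,-6,0,-2,0.105]]])

```text
time: 20.6
position: [473.0, -438.3, 165.0]
ee_rot: [-0.665, 0.678, -0.209, 0.231]
contact_force: [2.1, -1.5, -0.4]
gripper_width: 0.1
```

```bash
python3 rb.py; python3 look.py 28
```

```text
t 20.6 pos [ 473.  -438.3  165. ] psi -36.3 F [ 2.1 -1.5 -0.4] w 0.1 j [-0.88  0.36  1.43  0.    1.31 -0.25]
r 60.8 phi pos 68.5 phi psi 61.5
t 20.6 pos [ 473.  -438.3  165. ] psi -36.3 F [ 2.1 -1.5 -0.4] w 0.1 j [-0.88  0.36  1.43  0.    1.31 -0.25]
```

View pics/scene28.png

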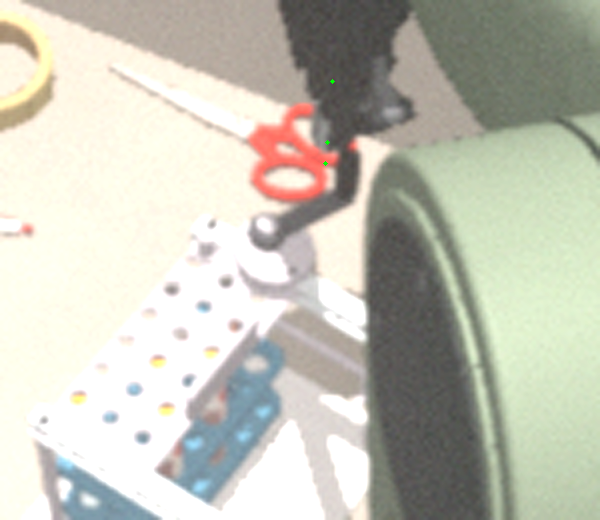

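carry_out(deltas=[[[1,-6,3,-1,0.08],[1,-6,3,-1,0.08],[1,-6,2,-1,0.09],[1,-6,1,-1,0.1],[1,-6,1,-2,0.1],[1,-6,1,-2,0.1]]])

```text
time: 21.3
position: [447.9, -424.6, 159.9]
ee_rot: [-0.583, 0.597, -0.37, 0.408]
contact_force: [0.7, -1.8, 0.8]
gripper_width: 0.2
```

```bash
python3 rb.py; python3 look.py 29
```

```text
t 21.3 pos [ 447.9 -424.6  159.9] psi -66.8 F [ 0.7 -1.8  0.8] w 0.2 j [-0.9   0.29  1.53 -0.    1.26  0.27]
r 57.2 phi pos 40.6 phi psi 31.0
t 21.3 pos [ 447.9 -424.6  159.9] psi -66.8 F [ 0.7 -1.8  0.8] w 0.2 j [-0.9   0.29  1.53 -0.    1.26  0.27]
```

View pics/scene29.png

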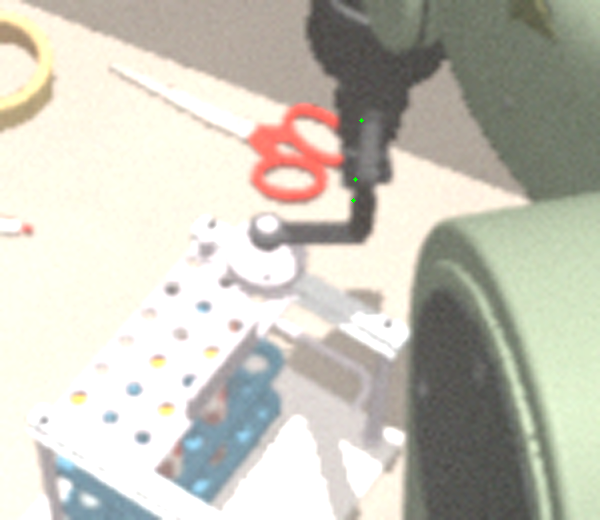

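carry_out(deltas=[[[1,-6,1,-2,0.06],[1,-6,1,-2,0.06],[1,-6,1,-2,0.07],[1,-6,1,-1,0.08],[1,-6,1,-1,0.09]]])

```text
time: 21.9
position: [435.0, -402.7, 156.9]
ee_rot: [-0.511, 0.521, -0.459, 0.506]
contact_force: [-1.7, -1.9, 1.4]
gripper_width: 0.0
```

```bash
python3 rb.py; python3 look.py 30
```

```text
t 21.9 pos [ 435.  -402.7  156.9] psi -86.3 F [-1.7 -1.9  1.4] w 0.0 j [-0.89  0.24  1.61 -0.01  1.23  0.62]
r 52.2 phi pos 14.2 phi psi 11.5
t 21.9 pos [ 435.  -402.7  156.9] psi -86.3 F [-1.7 -1.9  1.4] w 0.0 j [-0.89  0.24  1.61 -0.01  1.23  0.62]
```

View pics/scene30.png

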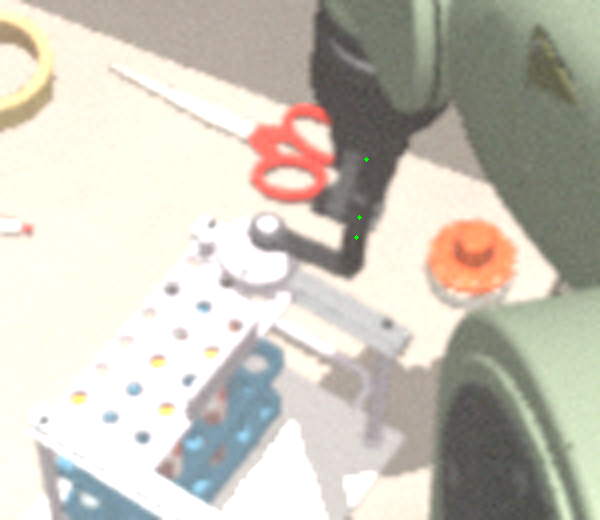

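carry_out(deltas=[[[1,-3,1,-5,0.03],[1,-5,1,-3,0.05],[1,-5,1,-2,0.06],[1,-4,0,-1,0.06]]])

```text
time: 22.4
position: [426.6, -394.4, 155.1]
ee_rot: [-0.462, 0.472, -0.5, 0.56]
contact_force: [0.3, -11.2, -6.8]
gripper_width: 0.1
```

```bash
python3 rb.py; python3 look.py 31
```

```text
t 22.4 pos [ 426.6 -394.4  155.1] psi -97.3 F [  0.3 -11.2  -6.8] w 0.1 j [-0.89  0.21  1.65 -0.01  1.19  0.81]
r 56.9 phi pos 2.8 phi psi 0.5
t 22.4 pos [ 426.6 -394.4  155.1] psi -97.3 F [  0.3 -11.2  -6.8] w 0.1 j [-0.89  0.21  1.65 -0.01  1.19  0.81]
```

View pics/scene31.png

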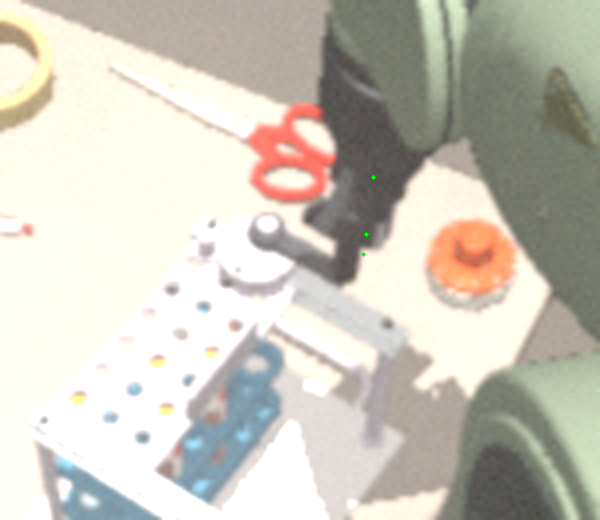

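carry_out(deltas=[[[1,-5,0,-1,0],[1,-5,0,0,0]]])

```text
time: 22.7
position: [426.8, -395.2, 155.4]
ee_rot: [-0.459, 0.478, -0.492, 0.565]
contact_force: [-1.7, -14.8, -5.6]
gripper_width: 0.0
```

```bash
python3 rb.py
```

```text
t 22.7 pos [ 426.8 -395.2  155.4] psi -97.1 F [ -1.7 -14.8  -5.6] w 0.0 j [-0.88  0.2   1.66 -0.03  1.17  0.82]
r 56.8 phi pos 3.6 phi psi 0.7
```

carry_out(deltas=[[[1,8,0,0,0],[1,15,0,0,0],[1,0,-40,0,0],[1,0,-45,0,0],[1,0,0,0,0]]])

```text
time: 23.2
position: [417.2, -411.3, 240.5]
ee_rot: [-0.461, 0.48, -0.494, 0.559]
contact_force: [0.2, -0.9, 0.7]
gripper_width: 0.0
```

```bash
python3 look.py 32; python3 -c "
from h import *;s=st()
plan(s['position'],psi(s),[((390,-400,250),-88),((360,-370,250),-80),((330,-340,250),-72),((310,-310,250),-64)])"
```

```text
t 23.2 pos [ 417.2 -411.3  240.5] psi -96.6 F [ 0.2 -0.9  0.7] w 0.0 j [-0.91  0.14  1.55 -0.02  1.36  0.77]
t 23.3 pos [ 415.2 -408.7  234.4] psi -96.6 F [0.6 0.3 0.3] w -0.4 j [-0.91  0.14  1.56 -0.02  1.36  0.77]
[np.float64(-5.7), np.float64(-15.6), np.float64(-26.0), np.float64(-0.15)]  -> [ 390 -400  250] -88
[np.float64(-31.0), np.int64(0), np.float64(-28.9), np.float64(-0.14)]  -> [ 360 -370  250] -80
[np.float64(-34.8), np.int64(0), np.float64(-24.3), np.float64(-0.14)]  -> [ 330 -340  250] -72
[np.float64(-34.7), np.int64(0), np.float64(-9.8), np.float64(-0.14)]  -> [ 310 -310  250] -64
```

View pics/scene32.png

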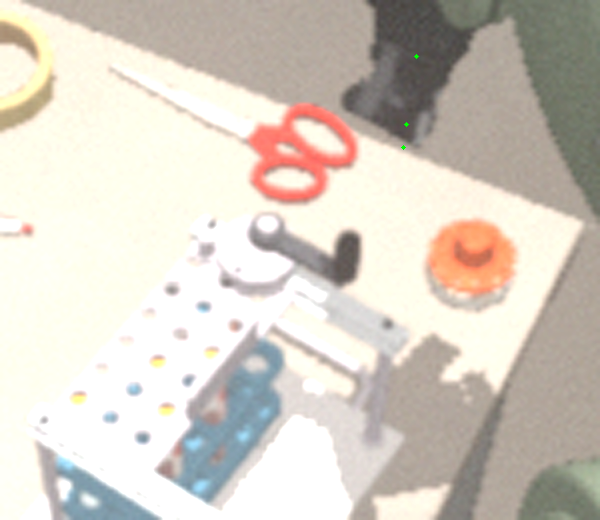

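Lever is back, parallel to the rail. I'll withdraw the arm and check from both cameras.

carry_out(deltas=[[[1,-6,-20,-26,-0.14],[1,-31,0,-29,-0.14],[1,-35,0,-24,-0.14],[1,-35,0,-10,-0.14],[1,-30,0,0,-0.1],[1,0,0,0,0],[1,0,0,0,0]]])

```text
time: 24.0
position: [286.8, -272.2, 227.1]
ee_rot: [-0.608, 0.635, -0.321, 0.352]
contact_force: [0.3, -0.5, 0.6]
gripper_width: -0.4
```

```bash
python3 - <<'E'
from h import *; s=st()
from cell import viewer
f=viewer.grab_frame("top");g=viewer.grab_frame("scene")
cv2.imwrite("pics/tf.png",cv2.resize(f["image"][180:310,300:445,::-1],None,fx=4.5,fy=4.5,interpolation=cv2.INTER_CUBIC))
cv2.imwrite("pics/sf.png",cv2.resize(g["image"][150:280,255:405,::-1],None,fx=4.5,fy=4.5,interpolation=cv2.INTER_CUBIC))
cv2.imwrite("pics/full.png",f["image"][:,:,::-1])
E
```

```text
t 24.0 pos [ 286.8 -272.2  227.1] psi -56.9 F [ 0.3 -0.5  0.6] w -0.4 j [-0.97 -0.26  1.95 -0.01  1.39  0.03]
```

View pics/tf.png

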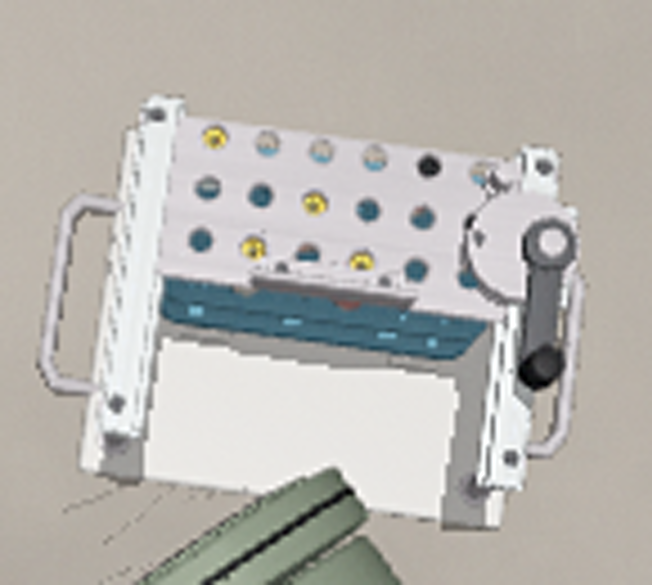

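View pics/sf.png

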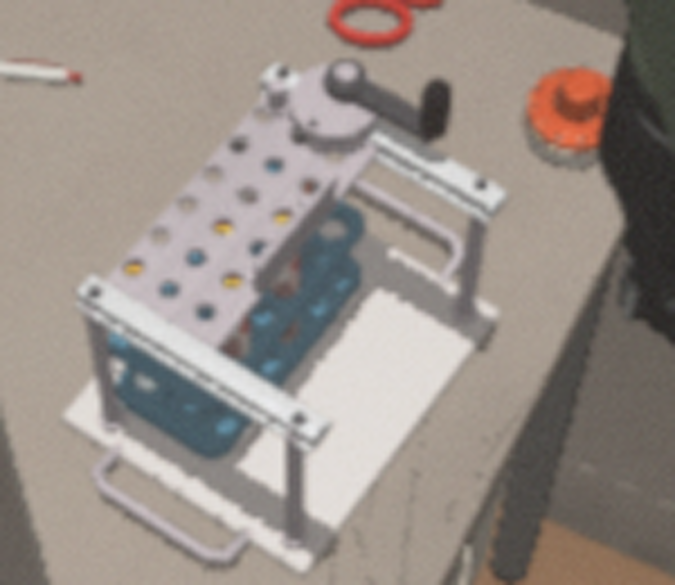

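View pics/full.png

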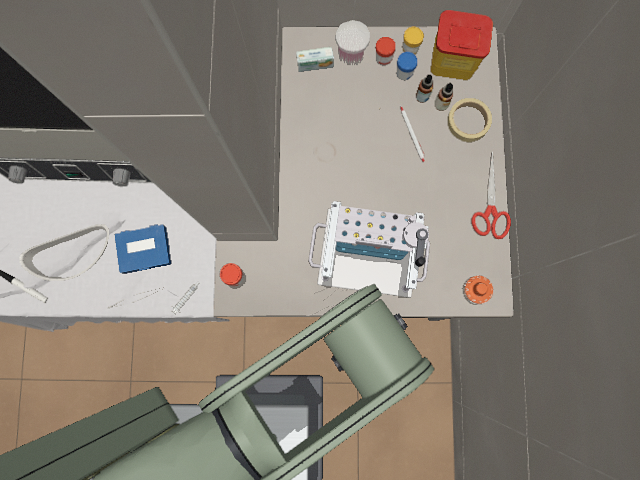

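```bash
python3 - <<'E'
from h import *
import pickle
f,g=pickle.load(open("f0.pkl","rb"))
T=lambda a:np.array(a,float)/4.5+[300,180]
S=lambda a:np.array(a,float)/4.5+[255,150]
n=onz(f,T([[549,242]]),173)[0];p=onz(f,T([[543,365]]),200)[0];d=p-n
n2=onz(g,S([[346,75]]),173)[0];p2=onz(g,S([[436,87]]),200)[0];e=p2-n2
for d in(d,e): print("phi",(np.degrees(np.arctan2(d[1],d[0]))-172.2)%360,np.hypot(*d[:2]))
# plate holes: before (5,4.8 crop), after
A=onz(f,np.array([[218,268],[277,274],[338,283],[397,291],[459,298]])/[5,4.8]+[300,185],142)
B=onz(f,T([[215,137],[268,143],[321,151],[375,157],[429,165]]),142)
u=np.array([.9906,-.1365,0]); print(((B-A)@u).round(1))
pin=onz(f,T([[494,183]]),161)[0]; print(pin,(pin-n)@u, (onz(f,T([[205,280]]),142)))
E
```

```text
phi 359.20861468226167 55.987266140032254
phi 2.840333418725436 52.01185851868051
[60.4 60.2 60.3 60.9 60.2]
[ 509.64870915 -360.4016272   161.        ] 24.584678228821847 [[ 471.42356881 -238.98657193  142.        ]]
```

```bash
python3 - <<'E'
from h import *
import pickle
from cell import viewer
f,g=pickle.load(open("f0.pkl","rb"))
f1=viewer.grab_frame("top")
T=lambda a:np.array(a,float)/4.5+[300,180]
C=onz(f,np.array([[238,126],[346,198],[280,243],[400,258]])/[5,4.8]+[300,185],135)
B=onz(f,T([[215,137],[314,203],[253,247],[361,262]]),142)
u=np.array([.9906,-.1365,0]);v=np.array([.1365,.9906,0]); print(((B-C)@u).round(1),((B-C)@v).round(1))
P=np.array([481,-378,0]); O=P-(-9.5*u-87*v); print("carrier origin",O,"caps x",((C-O)@u).round(1),"holes",((B-O)@u).round(1))
# plate edges final: front edge left (180,115), back edge left (163,280)
E=onz(f,T([[182,117],[163,281]]),142); print("edges x",((E-O)@u).round(1))
E=onz(f,np.array([[160,418],[548,465]])/[5,4.8]+[300,185],142); print("initial back edge x",((E-O)@u).round(1))
for k in("pics/tfz.png",): cv2.imwrite(k,cv2.resize(f1["image"][200:255,330:425,::-1],None,fx=8,fy=8,interpolation=cv2.INTER_CUBIC))
E
```

```text
[-0.   0.9  0.1 -0.3] [-0.1 -0.5 -0.1  0.2]
carrier origin [ 502.2862  -293.11455    0.     ] caps x [ 24.7   0.8 -21.1 -20.8] holes [ 24.6   1.7 -21.  -21.1]
edges x [ 31.5 -40.8]
initial back edge x [-98.6 -96.9]
```

View pics/tfz.png

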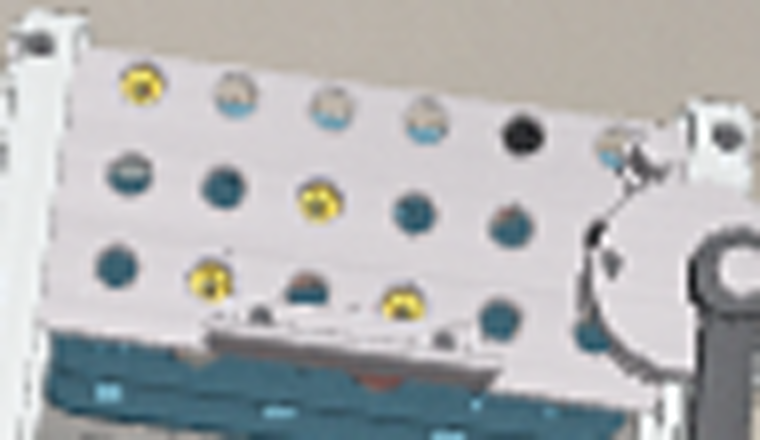

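```bash
python3 -c "
from cell import r
print(r.finish_job())"
```

```text
the job is handed in; nothing more can be done
None
```

The carrier is ready: lever fully back, plate fully forward and locked. I handed the job in at about 24 s, with the arm withdrawn and touching nothing. All pushing was done with the shut fingers from outside.

**What I did:**
1. I swung the lever forward to its stop, where the push met about 11 N. The camera then put it at -8.1°, against the carrier's -7.8°.
2. I pushed the flange forward until it stopped at about 13 N.
3. I swung the lever back to its stop, at about 15 N.

**Last checks:**
- **Cam:** the top view gives -0.8° and the scene view +2.8°, so it is at 0 within my measuring error.
- **Plate:** its holes sit over the tube caps to within about 1 mm.
- **Tubes and bystanders:** the tubes stand in the rack, and the cup, timer and syringe look undisturbed.

**What disagreed:**
- **Plate travel:** I measured about 60.4 mm, not the full 64 mm. The hard stop and the cap alignment suggest it simply started 3 to 4 mm forward of fully back. The lever also started off its end, about 13° past back.
- **Finger height:** the tips stood roughly 20 mm higher than the reported TCP. My first pass went over the peg without moving it, so I repeated it lower.
- **Tool tilt:** the tool drifted off vertical by a few degrees. It had no visible effect.

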